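Set out the rinse-and-check line at the stone tumbling bench

ROBOT

A 6-joint arm with a two-finger parallel gripper is mounted at the origin on the work surface. World frame = base frame: x ahead of the robot, y to its left, z up, the work surface at z = 0. Lengths are in m, angles in rad, forces in N, time in s.
With the tool pointing down it reaches from about 0.25 to 0.725 m from the base axis. Payload 4 kg.
Tool frame: the origin (TCP) lies midway between the tips of the shut fingers; the grasp point (between the pads) lies 19 mm behind it; z points along the fingers, y is the line along which they close (so a half turn about z gives the same grasp; the last joint's range is limited). The gripper opens to 85 mm and grips with 20 to 120 N. Pads are 22 mm wide; open, the fingers measure 114 mm over their backs; the gripper's body (76 mm by 85 mm) begins 54 mm behind the grasp point. The pads swing forward as they close: fully open they stand 13 mm farther back than shut.
Start: joints at [1.148, 0.241, 0.005, 1.335, 0, 1.571], TCP at [0.205, 0.456, 0.231] pointing down, gripper open.
Joint ranges: [-2.72, 2.72], [-1.05, 1.87], [-1.09, 1.28], [-1.99, 2.15], [-1.42, 1.44], [-3.14, 3.14]. Speed limits (rad/s): [2.79, 2.79, 3.14, 3.14, 3.14, 3.14].

INTERFACE

Orientations are given as a unit quaternion [x, y, z, w].
In Python, from workcell import bot, camera, job_done gives the robot as it stands.
- The arm moves only by the tool carry_out, never from a script. Its argument "plan" is a list of rows, each an object of numbers: "dx", "dy", "dz": the shift along the tool's x, y, z in mm; "twist": the turn about the tool's z in degrees; "fingers": the closure, from -1 (fully open) to 1 (shut). In form: [{"dx": .., "dy": .., "dz": .., "twist": .., "fingers": ..}, ...]. A call has exactly 5 rows; each row is the pose to reach, as a shift and turn from the pose commanded when the call began, along the tool's axes at that moment; what a row does not reach only later rows make up. A row lasts 1/12 s, in which the tool goes at most 41.7 mm and 7.16 degrees, less where a joint would pass 70% of its speed; a pose out of reach is approached as far as the arm can. A call with a gripper value outside its range is refused whole. The fingers move at their own pace and stop on an object; the grip force is fixed at half the most. Time passes only in rows, so rows that repeat a pose let the fingers close, or fill a call up. It gives the time, the measured TCP pose, the force, the opening and the grip force at its end, in the units of the state.
- bot.get_obs(): the state, without advancing time (a new reading comes with each control period).
- camera(name): name is "side" or "top"; returns a dict with "image" (480x640x3 uint8, red, green, blue), "intrinsics" (3x3 intrinsics, pixels), "eye" and "attitude" of the camera in the world. Camera axes: x right, y down, z forward; pixel columns grow to the right and rows downward; lengths in m; the calibration is good to about 2 mm. A picture is of the moment at which its call begins. There is no depth.
- job_done(): hands the job in; it is judged then, once.
The state is a dict: "clock": time; "joint_pos": joint angles; "joint_vel": joint speeds; "tau": joint torques, N m; "eef_pos": TCP position; "tool_rot": TCP orientation; "ft_force": force on the tool from outside, world axes, zero at the start; "ft_torque": the same for the moment, N m; "grip_width": finger opening in m; "grasp_force": force on a finger pad.
Only numpy, scipy, OpenCV 4.12 (cv2) and the standard library are available. Lean on these libraries where they do the work, as an engineer would, in place of code of your own. Each camera call takes 0.05 s, during which the arm holds its last target. There are 200 camera calls.

TASK

Set out the rinse-and-check line on the row of three cork pads: the lidded jar on the end pad nearest the tumbler barrel, the plain catch pan on the middle pad with the sieve seated level in its mouth, and the flat stone slab on the end pad nearest the black tray with the six-sided stone standing on top of it. Each thing stands upright or lies flat, centred on what carries it and let go; do not tip any of the five over on the way.

Things in the scene. Friction and masses are not known exactly. Their poses are not given: they have to be found in the camera images.
- jar: plain grey plastic jar with a paper band and a white screw lid, closed, 50 mm in diameter, 75 mm tall, about 0.2 kg; loose, stands upright on the bench; origin at the centre of its underside, z up
- pan: catch pan: plain open round steel pan, 62 mm outer diameter, 30 mm tall, wall 4 mm (mouth 54 mm), floor 4 mm, about 80 g; loose, open side up; origin at the centre of its underside, z up
- sieve: open round brass-coloured sieve with a mesh floor, 64 mm outer diameter, 35 mm tall in all, 0.1 kg; its lowest 8 mm is a narrower foot (46 mm, tapering to 38 mm) that drops into the pan's mouth with 4 mm to spare all round; the shoulder then rests on the pan's rim, origin 22 mm above the pan's; loose, stands on its foot, open side up; origin at the centre of the foot's underside, z up
- slab: flat rectangular slab of pale polished stone, 80 mm (its x) by 50 mm (its y) by 18 mm thick, about 0.19 kg; loose, lies flat, turned any way; origin at the centre of its underside, z up
- hex: small six-sided block of grey-brown stone, 36 mm across flats, 26 mm tall, about 76 g; loose, stands on a six-sided face, turned any way; two of its flats face along its own +x and -x, the others every 60 degrees; origin at the centre of its underside, z up
- pad_left: round light-brown cork pad, 100 mm across, 4 mm thick, fixed flat on the 3 mm thick black rubber mat (pad top 7 mm above the bench); the left one (greatest y) of a row of three about 135 mm apart that runs roughly across the robot's view (the row can be turned by up to 0.2 rad); origin at the centre of its underside, z up
- pad_middle: round light-brown cork pad, 100 mm across, 4 mm thick, fixed flat on the 3 mm thick black rubber mat (pad top 7 mm above the bench); the middle one of a row of three about 135 mm apart that runs roughly across the robot's view (the row can be turned by up to 0.2 rad); origin at the centre of its underside, z up
- pad_right: round light-brown cork pad, 100 mm across, 4 mm thick, fixed flat on the 3 mm thick black rubber mat (pad top 7 mm above the bench); the right one (least y) of a row of three about 135 mm apart that runs roughly across the robot's view (the row can be turned by up to 0.2 rad); origin at the centre of its underside, z up
- barrel: tumbler barrel: upright black rubber drum with a steel lid and a brass nut on top, 104 mm in diameter, 115 mm tall, fixed, beyond one end of the row of pads (left or right); origin at the centre of its underside, z up
- tray: low black plastic tray with pebbles in it, 150 by 110 mm, 30 mm tall, fixed, beyond the other end of the row; origin at the centre of its underside, z up
There are look-alikes about, which are no part of the job. What is shaped like the pan but blue or turquoise is not meant.

How it is judged:
By the outcome, as a careful person would: the job done as asked, in the order asked, and still so for the second after the job is handed in, with the robot touching nothing.
It also fails if it takes over 128 s, if anything falls off the work surface, if the arm or the gripper's body presses on something with over 40 N, if the wrist force passes 120 N, or if a joint passes its speed limit or range.

## Working session

There is one attempt and no reset: what is moved stays moved. The work goes in short steps, Python scripts to look and compute and a tool call to move; the robot and the scene stay as the last step left them, time stands still between calls to the robot, and variables do not carry over. Pictures are saved under pics/ and viewed, at most 14 in all, crops included, and the job is handed in when it is done.

Besides the shell and the picture viewer there is one more tool, called after ">>>" by a JSON object that holds its "api" and its "payload", one argument or row to a line. carry_out: Moves the arm, as the interface text tells. Its arguments: {"type":"object","properties":{"plan":{"type":"array","items":{"type":"object","properties":{"dx":{"type":"number"},"dy":{"type":"number"},"dz":{"type":"number"},"twist":{"type":"number"},"fingers":{"type":"number"}}}}},"required":["plan"]}

```bash
mkdir -p pics; ls; cat > h.py <<'E'
import numpy as np, cv2
from scipy.spatial.transform import Rotation as R
from workcell import bot, camera, job_done
def snap(n, f=None):
    c=camera(n)
    if f: cv2.imwrite('pics/'+f, c['image'][:,:,::-1])
    return c
def rot(c):
    a=np.array(c['attitude'],float)
    return a if a.shape==(3,3) else R.from_quat(a).as_matrix()
def ray(c,u,v,z):
    d=rot(c)@np.linalg.inv(c['intrinsics'])@np.array([u,v,1.]); e=np.array(c['eye'])
    return e+d*(z-e[2])/d[2]
def proj(c,p):
    q=np.array(c['intrinsics'])@rot(c).T@(np.array(p)-np.array(c['eye'])); return q[:2]/q[2]
E
python3 - <<'E'
from h import *
for n in('top','side'):
    c=snap(n,n+'0.png'); print(n,c['eye'],c['attitude'],c['intrinsics'])
o=bot.get_obs(); print(o)
E
```

```text
pics
top [0.22371218 0.01546091 1.26868086] [-0.69562135  0.71273817 -0.07213571  0.05395995] [[544.60074625   0.         316.79684944]
 [  0.         544.60074625 233.48939733]
 [  0.           0.           1.        ]]
side [0.16779181 1.11384423 0.80642392] [-0.12007204  0.87342187 -0.46846024  0.05711349] [[555.4098966    0.         323.20752767]
 [  0.         555.4098966  241.42886459]
 [  0.           0.           1.        ]]
{'clock': 0.1, 'joint_pos': array([ 1.14801654e+00,  2.41358489e-01,  3.87595700e-03,  1.33516767e+00,
       -2.20810453e-05,  1.57077195e+00]), 'joint_vel': array([ 0.00136945, -0.00071789,  0.00407349, -0.00036243, -0.00148428,
        0.00136849]), 'tau': array([ 1.58990447e-04, -3.73138797e+01,  2.53010058e+01,  1.08510547e-02,
       -4.28018086e-05,  5.07560287e-06]), 'eef_pos': array([0.20493122, 0.45547662, 0.23049803]), 'tool_rot': array([ 2.09807036e-01,  9.77742373e-01, -9.08619914e-04, -1.83705801e-04]), 'ft_force': array([ 0.05993292, -0.0613548 , -0.00901983]), 'ft_torque': array([ 0.03747077,  0.02377789, -0.01418298]), 'grasp_force': 0.0, 'grip_width': 0.0851316910214686}
```

View pics/top0.png

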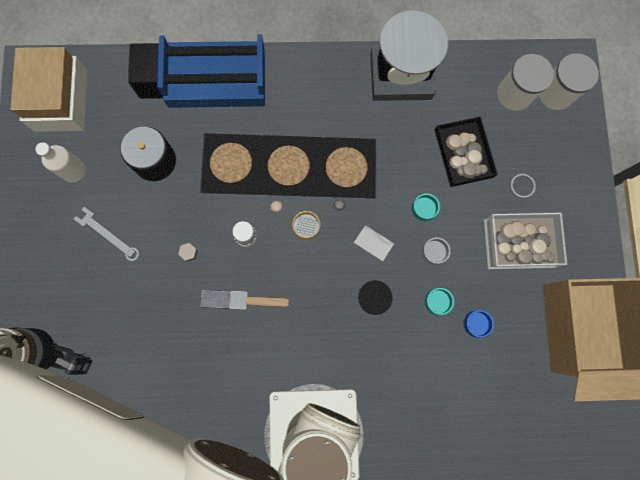

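View pics/side0.png

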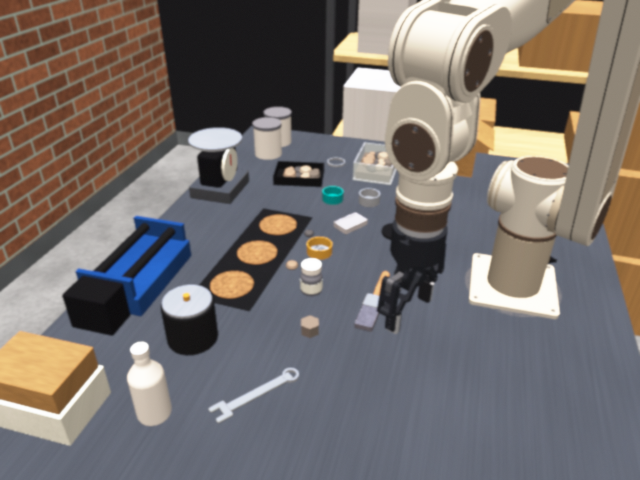

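Candidates, by top-view pixel:
- **Pan:** grey (436,250). Look-alikes are turquoise (426,207) and (440,301), blue (479,324), thin ring (523,185) and black disc (375,297). I choose the grey one.
- **Jar:** white lid (244,232). Others are the bottle (60,160) and canisters (525,82), (575,80).
- **Hex:** (187,252). Others are pebbles (276,206) and (339,205).
- **Sieve:** (306,225).
- **Slab:** (374,243).
- **Pads:** (231,162), (288,165), (347,167). The barrel (147,150) is at the left end and the black tray (466,152) at the right.

Next, a close crop to check the choices, plus measurement.

```bash
cat > m.py <<'E'
from h import *
def blob(c,uv,r=26,k=None):
    """foreground contour near uv: differs from the local bench colour"""
    im=cv2.cvtColor(c['image'],cv2.COLOR_RGB2LAB).astype(float)
    u,v=uv; x0,y0=u-r,v-r; p=im[y0:v+r,x0:u+r]
    bg=np.median(np.r_[p[0],p[-1],p[:,0],p[:,-1]],0)
    d=p-bg; m=((d[...,0]>25)|(np.hypot(d[...,1],d[...,2])>12)).astype(np.uint8) if k is None else k(p,d).astype(np.uint8)
    cs,_=cv2.findContours(m,cv2.RETR_EXTERNAL,cv2.CHAIN_APPROX_NONE)
    q=max(cs,key=cv2.contourArea)
    return q.reshape(-1,2)+[x0,y0], m
E
python3 - <<'E'
from m import *
c=snap('top'); 
im=c['image'][:,:,::-1]
cv2.imwrite('pics/crop1.png',cv2.resize(im[130:280,160:470],None,fx=2.55,fy=2.55,interpolation=cv2.INTER_CUBIC))
for n,uv,z,r in [('padL',(231,162),.007,26),('padM',(288,165),.007,26),('padR',(347,167),.007,26),('jar',(244,232),.075,18),('pan',(436,250),.03,20),('sieve',(306,225),.035,19),('slab',(374,243),.018,26),('hex',(187,252),.026,15)]:
    q,m=blob(c,uv,r); h=cv2.convexHull(q.astype(np.float32).reshape(-1,1,2))
    W=np.array([ray(c,a,b,z)[:2] for a,b in h.reshape(-1,2)],np.float32)*1000
    (cx,cy),rad=cv2.minEnclosingCircle(W); rr=cv2.minAreaRect(W)
    print(n,'circ',round(cx,1),round(cy,1),round(rad,1),'rect',np.round(rr[0],1),np.round(rr[1],1),round(rr[2],1),'area',m.sum())
E
```

```text
padL circ 630.3 182.4 51.1 rect [630.5 182.7] [ 98.3 100.2] 89.7 area 1354
padM circ 620.3 44.5 51.0 rect [620.7  44.3] [ 99.5 101. ] 10.5 area 1352
padR circ 613.6 -95.3 51.1 rect [614. -95.] [101.6  97.8] 88.9 area 1344
jar circ 442.2 145.4 29.0 rect [443.8 146.8] [49.1 54.5] 68.9 area 392
pan circ 402.1 -296.1 31.5 rect [ 402.2 -296.4] [60.4 61. ] 86.5 area 501
sieve circ 467.0 5.6 34.1 rect [466.6   5. ] [64.7 65.9] 88.8 area 652
slab circ 423.6 -151.5 45.8 rect [ 424.5 -151.8] [81.7 50.9] 55.2 area 751
hex circ 413.5 280.3 20.7 rect [413.2 279.8] [36.9 38.8] 77.1 area 230
```

View pics/crop1.png

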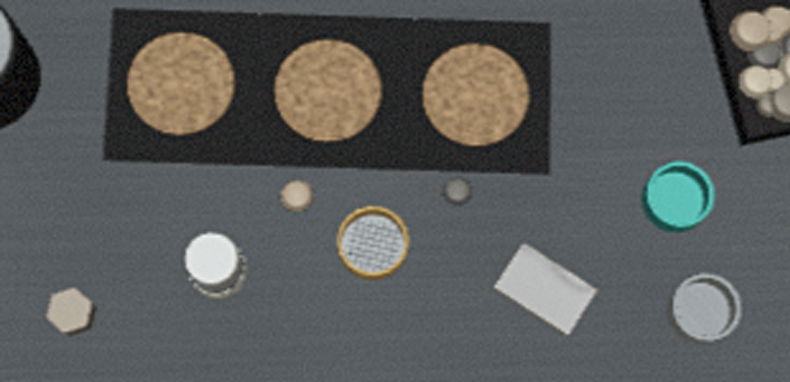

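Crop1 confirms them: jar lid (212,258), sieve (372,241), slab (545,288), grey pan (706,306), hex (70,310) and the pads (181,83), (328,90), (475,94). Next I refine the centres using the rim sides facing away from the camera, and check them with the side camera.

```bash
cat >> m.py <<'E'
from scipy.optimize import least_squares
def fitcirc(W,R0,e):
    c0=np.array(cv2.minEnclosingCircle(W.astype(np.float32))[0])
    d=(c0-e)/np.linalg.norm(c0-e)
    P=W[(W-c0)@d>0]          # the far half only: no side wall there
    s=least_squares(lambda p:np.hypot(*(P-p[:2]).T)-p[2],[*c0,R0],loss='soft_l1').x
    return s
def up(c,uv,r,z,k=4,thr=25):
    """subpixel contour in world mm"""
    u,v=uv; L=cv2.cvtColor(c['image'],cv2.COLOR_RGB2LAB).astype(np.float32)
    p=L[v-r:v+r,u-r:u+r]; bg=np.median(np.r_[p[0],p[-1],p[:,0],p[:,-1]],0)
    d=np.linalg.norm((p-bg),axis=2); d=cv2.resize(d,None,fx=k,fy=k,interpolation=cv2.INTER_LINEAR)
    t=0.5*np.percentile(d,92) if thr is None else thr
    cs,_=cv2.findContours((d>t).astype(np.uint8),cv2.RETR_EXTERNAL,cv2.CHAIN_APPROX_NONE)
    q=max(cs,key=cv2.contourArea).reshape(-1,2)
    q=cv2.convexHull(q).reshape(-1,2) if len(q)>9 else q
    q=(q+.5)/k-.5+[u-r,v-r]
    return np.array([ray(c,a,b,z)[:2] for a,b in q])*1000
E
python3 - <<'E'
from m import *
c=snap('top'); s=snap('side')
for n,uv,z,r,R0 in [('padL',(231,162),.007,26,50),('padM',(288,165),.007,26,50),('padR',(347,167),.007,26,50),('jar',(244,232),.075,18,25),('pan',(436,250),.03,20,31),('sieve',(306,225),.035,19,32)]:
    W=up(c,uv,r,z,thr=None); print(n,np.round(fitcirc(W,R0,np.array(c['eye'])[:2]*1000),1))
for n,uv,z,r in [('slab',(374,243),.018,26),('hex',(187,252),.026,15)]:
    W=up(c,uv,r,z,thr=None); 
    ang=np.arange(0,180,1.); ext=np.array([np.ptp(W@[np.cos(a),np.sin(a)]) for a in np.radians(ang)])
    mid=[ (W@[np.cos(a),np.sin(a)]).max()/2+(W@[np.cos(a),np.sin(a)]).min()/2 for a in np.radians(ang)]
    if n=='hex':
        t=ext[:60]+ext[60:120]+ext[120:]; b=t.argmin(); print('hex flat normal',b,'mod60',t[b]/3,ext[b::60], cv2.minEnclosingCircle(W.astype(np.float32)))
    else: print(cv2.minAreaRect(W.astype(np.float32)))
# side cross-check: project top answers, compare with orange/cork ellipses
hsv=cv2.cvtColor(s['image'],cv2.COLOR_RGB2HSV)
for uv in [(232,285),(257,252),(278,225)]:
    m=np.zeros((480,640),np.uint8); u,v=uv; sub=hsv[v-18:v+18,u-28:u+28]; m[v-18:v+18,u-28:u+28]=(sub[...,1]>90)&(sub[...,2]>90)
    cs,_=cv2.findContours(m,cv2.RETR_EXTERNAL,cv2.CHAIN_APPROX_NONE); q=max(cs,key=cv2.contourArea).reshape(-1,2)
    W=np.array([ray(s,a,b,.007)[:2] for a,b in q])*1000
    print('side pad',uv,np.round(W.min(0)/2+W.max(0)/2,1),np.round(np.ptp(W,0),1))
E
```

```text
padL [629.7 182.8  50.4]
padM [620.4  44.5  50.1]
padR [613.4 -95.   50.3]
jar [448.6 147.2  22.6]
pan [ 402.2 -296.2   30.8]
sieve [468.9   5.6  32.2]
((424.55126953125, -151.63241577148438), (81.17828369140625, 50.70418167114258), 55.311119079589844)
hex flat normal 17 mod60 37.00094063372484 [37.46991604 36.86525231 36.66765355] ((412.88690185546875, 280.05145263671875), 20.534788131713867)
side pad (232, 285) [631.9 183.9] [103.5 105.8]
side pad (257, 252) [622.4  45.5] [104.  107.8]
side pad (278, 225) [615.  -94.6] [104.6 109.6]
```

```bash
cat > p.py <<'E'
import sys,numpy as np
# usage: p.py x y z psi  x y z psi ... (first = present commanded pose); psi = world angle of tool y, deg
a=np.array(sys.argv[1:],float).reshape(-1,4)
for p,q in zip(a,a[1:]):
    t=np.radians(p[3]); d=q-p
    print('to',q,'dx %.1f dy %.1f dz %.1f twist %.1f'%(-np.sin(t)*d[0]+np.cos(t)*d[1],np.cos(t)*d[0]+np.sin(t)*d[1],-d[2],-d[3]),'rows',np.ceil(max(np.linalg.norm(d[:3])/41.7,abs(d[3])/7.16)))
E
python3 p.py 205 456 231 65.8  326 301 180 65.8  447 147 130 65.8  447 147 22 65.8 447 147 105 65.8  630.5 183 105 65.8 630.5 183 30 65.8 630.5 183 135 65.8
```

```text
to [326.  301.  180.   65.8] dx -173.9 dy -91.8 dz 51.0 twist -0.0 rows 5.0
to [447.  147.  130.   65.8] dx -173.5 dy -90.9 dz 50.0 twist -0.0 rows 5.0
to [447.  147.   22.   65.8] dx 0.0 dy 0.0 dz 108.0 twist -0.0 rows 3.0
to [447.  147.  105.   65.8] dx 0.0 dy 0.0 dz -83.0 twist -0.0 rows 2.0
to [630.5 183.  105.   65.8] dx -152.6 dy 108.1 dz -0.0 twist -0.0 rows 5.0
to [630.5 183.   30.   65.8] dx 0.0 dy 0.0 dz 75.0 twist -0.0 rows 2.0
to [630.5 183.  135.   65.8] dx 0.0 dy 0.0 dz -105.0 twist -0.0 rows 3.0
```

>>> {"api": "carry_out", "payload": {
  "plan": [
    {"dx": -34, "dy": -18, "dz": 10, "twist": 0, "fingers": -1},
    {"dx": -69, "dy": -36, "dz": 20, "twist": 0, "fingers": -1},
    {"dx": -104, "dy": -55, "dz": 30, "twist": 0, "fingers": -1},
    {"dx": -139, "dy": -73, "dz": 40, "twist": 0, "fingers": -1},
    {"dx": -174, "dy": -92, "dz": 51, "twist": 0, "fingers": -1}
  ]
}}

```text
clock: 0.67
eef_pos: [0.3269, 0.2994, 0.1801]
tool_rot: [0.209, 0.978, 0.0, 0.0]
ft_force: [0.8, 1.0, 0.5]
grip_width: 0.085
grasp_force: 0.0
```

>>> {"api": "carry_out", "payload": {
  "plan": [
    {"dx": -35, "dy": -18, "dz": 10, "twist": 0, "fingers": -1},
    {"dx": -70, "dy": -36, "dz": 20, "twist": 0, "fingers": -1},
    {"dx": -105, "dy": -55, "dz": 30, "twist": 0, "fingers": -1},
    {"dx": -140, "dy": -73, "dz": 40, "twist": 0, "fingers": -1},
    {"dx": -173, "dy": -91, "dz": 50, "twist": 0, "fingers": -1}
  ]
}}

```text
clock: 1.08
eef_pos: [0.4476, 0.1449, 0.13]
tool_rot: [0.21, 0.978, 0.0, 0.0]
ft_force: [1.2, 0.2, 0.9]
grip_width: 0.0855
grasp_force: 0.0
```

>>> {"api": "carry_out", "payload": {
  "plan": [
    {"dx": 0, "dy": 0, "dz": 0, "twist": 0, "fingers": -1},
    {"dx": 0, "dy": 0, "dz": 0, "twist": 0, "fingers": -1},
    {"dx": 0, "dy": 0, "dz": 0, "twist": 0, "fingers": -1},
    {"dx": 0, "dy": 0, "dz": 0, "twist": 0, "fingers": -1},
    {"dx": 0, "dy": 0, "dz": 0, "twist": 0, "fingers": -1}
  ]
}}

```text
clock: 1.5
eef_pos: [0.4461, 0.1479, 0.1307]
tool_rot: [0.209, 0.978, 0.0, 0.0]
ft_force: [-0.1, -0.1, 0.1]
grip_width: 0.0853
grasp_force: 0.0
```

>>> {"api": "carry_out", "payload": {
  "plan": [
    {"dx": 0, "dy": 0, "dz": 30, "twist": 0, "fingers": -1},
    {"dx": 0, "dy": 0, "dz": 60, "twist": 0, "fingers": -1},
    {"dx": 0, "dy": 0, "dz": 90, "twist": 0, "fingers": -1},
    {"dx": 0, "dy": 0, "dz": 108, "twist": 0, "fingers": -1},
    {"dx": 0, "dy": 0, "dz": 108, "twist": 0, "fingers": 1}
  ]
}}

```text
clock: 1.92
eef_pos: [0.4427, 0.1469, 0.0191]
tool_rot: [0.209, 0.978, -0.002, -0.003]
ft_force: [-1.4, 0.4, -0.3]
grip_width: 0.0752
grasp_force: 0.0
```

>>> {"api": "carry_out", "payload": {
  "plan": [
    {"dx": 0, "dy": 0, "dz": 0, "twist": 0, "fingers": 1},
    {"dx": 0, "dy": 0, "dz": 0, "twist": 0, "fingers": 1},
    {"dx": 0, "dy": 0, "dz": 0, "twist": 0, "fingers": 1},
    {"dx": 0, "dy": 0, "dz": 0, "twist": 0, "fingers": 1},
    {"dx": 0, "dy": 0, "dz": 0, "twist": 0, "fingers": 1}
  ]
}}

```text
clock: 2.33
eef_pos: [0.4481, 0.1477, 0.0244]
tool_rot: [0.21, 0.978, 0.001, 0.002]
ft_force: [-1.1, 1.7, 6.1]
grip_width: 0.0476
grasp_force: 62.7
```

>>> {"api": "carry_out", "payload": {
  "plan": [
    {"dx": 0, "dy": 0, "dz": 0, "twist": 0, "fingers": 1},
    {"dx": 0, "dy": 0, "dz": -10, "twist": 0, "fingers": 1},
    {"dx": 0, "dy": 0, "dz": -30, "twist": 0, "fingers": 1},
    {"dx": 0, "dy": 0, "dz": -60, "twist": 0, "fingers": 1},
    {"dx": 0, "dy": 0, "dz": -83, "twist": 0, "fingers": 1}
  ]
}}

```text
clock: 2.75
eef_pos: [0.4466, 0.1467, 0.1072]
tool_rot: [0.21, 0.978, 0.0, 0.0]
ft_force: [0.3, -0.6, -1.0]
grip_width: 0.0476
grasp_force: 62.4
```

>>> {"api": "carry_out", "payload": {
  "plan": [
    {"dx": -15, "dy": 11, "dz": 0, "twist": 0, "fingers": 1},
    {"dx": -45, "dy": 32, "dz": 0, "twist": 0, "fingers": 1},
    {"dx": -75, "dy": 53, "dz": 0, "twist": 0, "fingers": 1},
    {"dx": -105, "dy": 75, "dz": 0, "twist": 0, "fingers": 1},
    {"dx": -130, "dy": 93, "dz": 0, "twist": 0, "fingers": 1}
  ]
}}

```text
clock: 3.17
eef_pos: [0.6058, 0.1785, 0.1062]
tool_rot: [0.21, 0.978, 0.0, 0.001]
ft_force: [0.9, 1.7, -1.3]
grip_width: 0.0477
grasp_force: 62.4
```

>>> {"api": "carry_out", "payload": {
  "plan": [
    {"dx": -12, "dy": 8, "dz": 0, "twist": 0, "fingers": 1},
    {"dx": -23, "dy": 15, "dz": 0, "twist": 0, "fingers": 1},
    {"dx": -23, "dy": 15, "dz": 0, "twist": 0, "fingers": 1},
    {"dx": -23, "dy": 15, "dz": 0, "twist": 0, "fingers": 1},
    {"dx": -23, "dy": 15, "dz": 0, "twist": 0, "fingers": 1}
  ]
}}

```text
clock: 3.58
eef_pos: [0.6295, 0.1822, 0.1052]
tool_rot: [0.21, 0.978, -0.0, -0.001]
ft_force: [-0.0, 0.2, -2.2]
grip_width: 0.0475
grasp_force: 62.4
```

```bash
python3 - <<'E'
from h import *
o=bot.get_obs(); print(o['eef_pos'],o['grip_width'])
c=snap('top'); s=snap('side')
p=proj(s,o['eef_pos']); u,v=p.astype(int); print(p,proj(c,o['eef_pos']))
a=cv2.resize(s['image'][v-75:v+75,u-65:u+65],None,fx=3,fy=3); u,v=proj(c,o['eef_pos']).astype(int)
b=cv2.resize(c['image'][v-75:v+75,u-65:u+65],None,fx=3,fy=3)
cv2.imwrite('pics/j1.png',np.hstack([a,b])[:,:,::-1])
E
```

```text
[0.62946534 0.18217419 0.10518132] 0.04750946134861597
[229.32735208 248.36720372] [224.85890581 148.75588726]
```

View pics/j1.png

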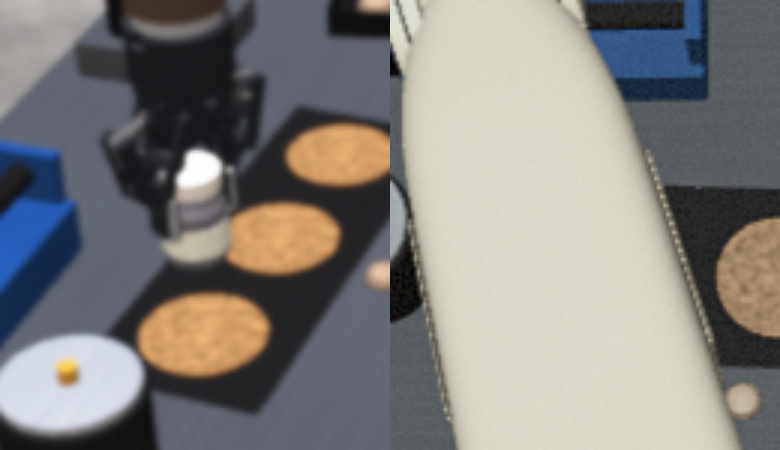

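The side view shows the jar upright in the fingers, at crop pixel (200,205), with the left pad below it. I'll lower it and let go.

>>> {"api": "carry_out", "payload": {
  "plan": [
    {"dx": 0, "dy": 0, "dz": 20, "twist": 0, "fingers": 1},
    {"dx": 0, "dy": 0, "dz": 45, "twist": 0, "fingers": 1},
    {"dx": 0, "dy": 0, "dz": 62, "twist": 0, "fingers": 1},
    {"dx": 0, "dy": 0, "dz": 70, "twist": 0, "fingers": 1},
    {"dx": 0, "dy": 0, "dz": 74, "twist": 0, "fingers": 1}
  ]
}}

```text
clock: 4.1
eef_pos: [0.628, 0.1818, 0.0315]
tool_rot: [0.21, 0.978, -0.001, -0.002]
ft_force: [-10.4, -4.1, 19.2]
grip_width: 0.0476
grasp_force: 64.6
```

>>> {"api": "carry_out", "payload": {
  "plan": [
    {"dx": 0, "dy": 0, "dz": 0, "twist": 0, "fingers": 1},
    {"dx": 0, "dy": 0, "dz": 0, "twist": 0, "fingers": 1},
    {"dx": 0, "dy": 0, "dz": 0, "twist": 0, "fingers": 1},
    {"dx": 0, "dy": 0, "dz": 0, "twist": 0, "fingers": 1},
    {"dx": 0, "dy": 0, "dz": 0, "twist": 0, "fingers": 1}
  ]
}}

```text
clock: 4.52
eef_pos: [0.6307, 0.1826, 0.0318]
tool_rot: [0.21, 0.978, 0.0, 0.0]
ft_force: [0.3, -0.3, -1.9]
grip_width: 0.0476
grasp_force: 62.4
```

>>> {"api": "carry_out", "payload": {
  "plan": [
    {"dx": 0, "dy": 0, "dz": 0.5, "twist": 0, "fingers": 1},
    {"dx": 0, "dy": 0, "dz": 1, "twist": 0, "fingers": 1},
    {"dx": 0, "dy": 0, "dz": 1, "twist": 0, "fingers": 1},
    {"dx": 0, "dy": 0, "dz": 1, "twist": 0, "fingers": 1},
    {"dx": 0, "dy": 0, "dz": 1, "twist": 0, "fingers": 1}
  ]
}}

```text
clock: 4.93
eef_pos: [0.6307, 0.1825, 0.0314]
tool_rot: [0.21, 0.978, 0.0, 0.001]
ft_force: [-1.8, -0.8, 5.1]
grip_width: 0.0475
grasp_force: 63.1
```

>>> {"api": "carry_out", "payload": {
  "plan": [
    {"dx": 0, "dy": 0, "dz": 0, "twist": 0, "fingers": 0.2},
    {"dx": 0, "dy": 0, "dz": 0, "twist": 0, "fingers": 0},
    {"dx": 0, "dy": 0, "dz": 0, "twist": 0, "fingers": -0.5},
    {"dx": 0, "dy": 0, "dz": 0, "twist": 0, "fingers": -1},
    {"dx": 0, "dy": 0, "dz": 0, "twist": 0, "fingers": -1}
  ]
}}

```text
clock: 5.35
eef_pos: [0.6304, 0.1824, 0.03]
tool_rot: [0.21, 0.978, -0.0, 0.0]
ft_force: [-0.4, -0.4, -0.4]
grip_width: 0.0816
grasp_force: 0.0
```

>>> {"api": "carry_out", "payload": {
  "plan": [
    {"dx": 0, "dy": 0, "dz": 0, "twist": 0, "fingers": -1},
    {"dx": 0, "dy": 0, "dz": -20, "twist": 0, "fingers": -1},
    {"dx": 0, "dy": 0, "dz": -50, "twist": 0, "fingers": -1},
    {"dx": 0, "dy": 0, "dz": -80, "twist": 0, "fingers": -1},
    {"dx": 0, "dy": 0, "dz": -119, "twist": 0, "fingers": -1}
  ]
}}

```text
clock: 5.77
eef_pos: [0.6288, 0.182, 0.1478]
tool_rot: [0.21, 0.978, -0.001, -0.002]
ft_force: [0.2, -1.0, -0.6]
grip_width: 0.0854
grasp_force: 0.0
```

```bash
python3 p.py 630.5 183 149 65.8  595 0 149 30  530 -180 149 -5 402 -296 130 -35  402 -296 -1 -35  402 -296 95 -35 511 -126 95 -35 621 45 95 -35 621 45 8 -35
```

```text
to [595.   0. 149.  30.] dx -42.6 dy -181.5 dz -0.0 twist 35.8 rows 5.0
to [ 530. -180.  149.   -5.] dx -123.4 dy -146.3 dz -0.0 twist 35.0 rows 5.0
to [ 402. -296.  130.  -35.] dx -126.7 dy -117.4 dz 19.0 twist 30.0 rows 5.0
to [ 402. -296.   -1.  -35.] dx 0.0 dy 0.0 dz 131.0 twist -0.0 rows 4.0
to [ 402. -296.   95.  -35.] dx 0.0 dy 0.0 dz -96.0 twist -0.0 rows 3.0
to [ 511. -126.   95.  -35.] dx 201.8 dy -8.2 dz -0.0 twist -0.0 rows 5.0
to [621.  45.  95. -35.] dx 203.2 dy -8.0 dz -0.0 twist -0.0 rows 5.0
to [621.  45.   8. -35.] dx 0.0 dy 0.0 dz 87.0 twist -0.0 rows 3.0
```

>>> {"api": "carry_out", "payload": {
  "plan": [
    {"dx": -8, "dy": -36, "dz": 0, "twist": 7, "fingers": -1},
    {"dx": -17, "dy": -72, "dz": 0, "twist": 14, "fingers": -1},
    {"dx": -26, "dy": -109, "dz": 0, "twist": 21, "fingers": -1},
    {"dx": -34, "dy": -145, "dz": 0, "twist": 28, "fingers": -1},
    {"dx": -43, "dy": -181, "dz": 0, "twist": 35, "fingers": -1}
  ]
}}

```text
clock: 6.18
eef_pos: [0.5947, -0.0016, 0.1493]
tool_rot: [0.496, 0.868, 0.0, 0.0]
ft_force: [0.1, -0.6, 0.0]
grip_width: 0.085
grasp_force: 0.0
```

>>> {"api": "carry_out", "payload": {
  "plan": [
    {"dx": -25, "dy": -29, "dz": 0, "twist": 7, "fingers": -1},
    {"dx": -49, "dy": -58, "dz": 0, "twist": 14, "fingers": -1},
    {"dx": -74, "dy": -88, "dz": 0, "twist": 21, "fingers": -1},
    {"dx": -98, "dy": -117, "dz": 0, "twist": 28, "fingers": -1},
    {"dx": -123, "dy": -146, "dz": 0, "twist": 35, "fingers": -1}
  ]
}}

```text
clock: 6.6
eef_pos: [0.5319, -0.1822, 0.1493]
tool_rot: [0.735, 0.678, 0.0, 0.0]
ft_force: [0.5, -0.5, 0.6]
grip_width: 0.0852
grasp_force: 0.0
```

>>> {"api": "carry_out", "payload": {
  "plan": [
    {"dx": -25, "dy": -23, "dz": 4, "twist": 6, "fingers": -1},
    {"dx": -50, "dy": -46, "dz": 8, "twist": 12, "fingers": -1},
    {"dx": -76, "dy": -70, "dz": 12, "twist": 18, "fingers": -1},
    {"dx": -101, "dy": -94, "dz": 16, "twist": 25, "fingers": -1},
    {"dx": -126, "dy": -117, "dz": 19, "twist": 31, "fingers": -1}
  ]
}}

```text
clock: 7.02
eef_pos: [0.4052, -0.2986, 0.13]
tool_rot: [0.889, 0.457, -0.0, -0.0]
ft_force: [-0.5, -0.6, 0.1]
grip_width: 0.0851
grasp_force: 0.0
```

>>> {"api": "carry_out", "payload": {
  "plan": [
    {"dx": 0, "dy": 0, "dz": 0, "twist": 0, "fingers": -1},
    {"dx": 0, "dy": 0, "dz": 0, "twist": 0, "fingers": -1},
    {"dx": 0, "dy": 0, "dz": 0, "twist": 0, "fingers": -1},
    {"dx": 0, "dy": 0, "dz": 0, "twist": 0, "fingers": -1},
    {"dx": 0, "dy": 0, "dz": 0, "twist": 0, "fingers": -1}
  ]
}}

```text
clock: 7.43
eef_pos: [0.4079, -0.297, 0.1304]
tool_rot: [0.887, 0.461, 0.0, 0.0]
ft_force: [-0.4, 0.8, -0.2]
grip_width: 0.0854
grasp_force: 0.0
```

```bash
python3 - <<'E'
from m import *
o=bot.get_obs();q=o['tool_rot']; y=R.from_quat(q).as_matrix()[:,1]; psi=np.degrees(np.arctan2(y[1],y[0])); print(o['eef_pos']*1000,psi)
c=snap('top','t2.png')
W=up(c,(231,146),20,.082,thr=None); print('jar',fitcirc(W,24,np.array(c['eye'])[:2]*1000))
E
```

```text
[ 407.88197853 -297.0231798   130.42864517] -35.089194609988084
jar [623.72563328 179.16500543  29.56745991]
```

View pics/t2.png

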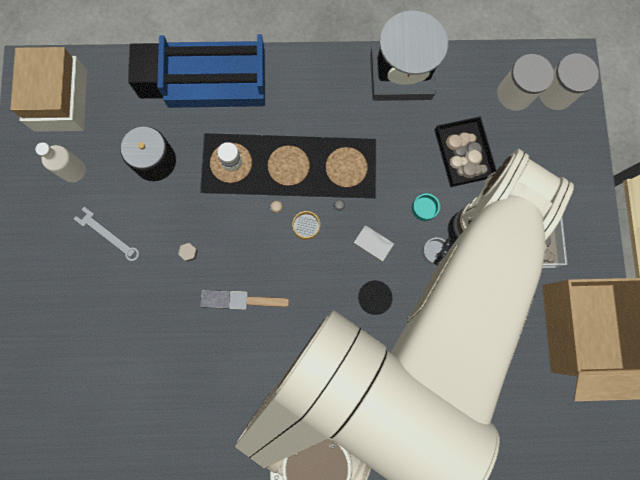

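Top view shows the jar standing on the left pad (229,154), with the gripper over the grey pan (436,250). I'll measure the jar from its white lid.

```bash
python3 - <<'E'
from m import *
c=snap('top'); e=np.array(c['eye'])[:2]*1000
g=cv2.resize(c['image'][136:176,210:250].min(2),None,fx=4,fy=4,interpolation=cv2.INTER_LINEAR)
for t in (165,185,200):
    cs,_=cv2.findContours((g>t).astype(np.uint8),0,1); q=max(cs,key=cv2.contourArea).reshape(-1,2)
    q=(q+.5)/4-.5+[210,136]; W=np.array([ray(c,a,b,.082)[:2] for a,b in q])*1000
    print(t,fitcirc(W,24,e),cv2.minEnclosingCircle(W.astype(np.float32)))
E
```

```text
165 [630.43553967 180.0757828   22.61621862] ((631.2993774414062, 180.44810485839844), 22.95220375061035)
185 [630.68065963 180.2066233   21.91991842] ((631.194091796875, 180.52088928222656), 22.326766967773438)
200 [630.61355679 180.31511189  21.44421273] ((631.3013305664062, 180.63084411621094), 21.846065521240234)
```

>>> {"api": "carry_out", "payload": {
  "plan": [
    {"dx": -2.5, "dy": -5, "dz": 20, "twist": 0, "fingers": -1},
    {"dx": -2.5, "dy": -5, "dz": 40, "twist": 0, "fingers": -1},
    {"dx": -2.5, "dy": -5, "dz": 60, "twist": 0, "fingers": -1},
    {"dx": -2.5, "dy": -5, "dz": 70, "twist": 0, "fingers": -1},
    {"dx": -2.5, "dy": -5, "dz": 70, "twist": 0, "fingers": -1}
  ]
}}

```text
clock: 7.95
eef_pos: [0.4, -0.2952, 0.058]
tool_rot: [0.888, 0.461, -0.001, -0.002]
ft_force: [-0.2, 0.0, 0.8]
grip_width: 0.0857
grasp_force: 0.0
```

>>> {"api": "carry_out", "payload": {
  "plan": [
    {"dx": 0, "dy": 0, "dz": 20, "twist": 0, "fingers": -1},
    {"dx": 0, "dy": 0, "dz": 40, "twist": 0, "fingers": -1},
    {"dx": 0, "dy": 0, "dz": 52, "twist": 0, "fingers": -1},
    {"dx": 0, "dy": 0, "dz": 59, "twist": 0, "fingers": -1},
    {"dx": 0, "dy": 0, "dz": 59, "twist": 0, "fingers": -1}
  ]
}}

```text
clock: 8.37
eef_pos: [0.4011, -0.2964, 0.0007]
tool_rot: [0.888, 0.46, -0.0, -0.001]
ft_force: [0.9, 0.7, -0.0]
grip_width: 0.0855
grasp_force: 0.0
```

>>> {"api": "carry_out", "payload": {
  "plan": [
    {"dx": 0, "dy": 0, "dz": 0, "twist": 0, "fingers": 1},
    {"dx": 0, "dy": 0, "dz": 0, "twist": 0, "fingers": 1},
    {"dx": 0, "dy": 0, "dz": 0, "twist": 0, "fingers": 1},
    {"dx": 0, "dy": 0, "dz": 0, "twist": 0, "fingers": 1},
    {"dx": 0, "dy": 0, "dz": 0, "twist": 0, "fingers": 1}
  ]
}}

```text
clock: 8.78
eef_pos: [0.4023, -0.2975, 0.0032]
tool_rot: [0.888, 0.46, 0.001, 0.001]
ft_force: [-1.8, 1.9, 6.2]
grip_width: 0.0613
grasp_force: 64.6
```

>>> {"api": "carry_out", "payload": {
  "plan": [
    {"dx": 0, "dy": 0, "dz": 0, "twist": 0, "fingers": 1},
    {"dx": 0, "dy": 0, "dz": 0, "twist": 0, "fingers": 1},
    {"dx": 0, "dy": 0, "dz": -15, "twist": 0, "fingers": 1},
    {"dx": 0, "dy": 0, "dz": -45, "twist": 0, "fingers": 1},
    {"dx": 0, "dy": 0, "dz": -85, "twist": 0, "fingers": 1}
  ]
}}

```text
clock: 9.2
eef_pos: [0.3994, -0.2955, 0.0855]
tool_rot: [0.888, 0.46, -0.001, -0.003]
ft_force: [0.8, -1.1, -0.7]
grip_width: 0.0608
grasp_force: 65.2
```

>>> {"api": "carry_out", "payload": {
  "plan": [
    {"dx": 15, "dy": 0, "dz": -10, "twist": 0, "fingers": 1},
    {"dx": 45, "dy": -1, "dz": -10, "twist": 0, "fingers": 1},
    {"dx": 80, "dy": -3, "dz": -10, "twist": 0, "fingers": 1},
    {"dx": 115, "dy": -4, "dz": -10, "twist": 0, "fingers": 1},
    {"dx": 150, "dy": -6, "dz": -10, "twist": 0, "fingers": 1}
  ]
}}

```text
clock: 9.62
eef_pos: [0.4842, -0.1701, 0.0977]
tool_rot: [0.888, 0.46, 0.001, 0.001]
ft_force: [1.7, 0.4, -0.5]
grip_width: 0.0609
grasp_force: 65.2
```

>>> {"api": "carry_out", "payload": {
  "plan": [
    {"dx": 35, "dy": -1, "dz": 0, "twist": 0, "fingers": 1},
    {"dx": 70, "dy": -2, "dz": 0, "twist": 0, "fingers": 1},
    {"dx": 105, "dy": -4, "dz": 0, "twist": 0, "fingers": 1},
    {"dx": 140, "dy": -5, "dz": 0, "twist": 0, "fingers": 1},
    {"dx": 170, "dy": -7, "dz": 0, "twist": 0, "fingers": 1}
  ]
}}

```text
clock: 10.03
eef_pos: [0.5769, -0.0259, 0.0974]
tool_rot: [0.888, 0.46, 0.001, 0.001]
ft_force: [0.3, -0.2, 0.3]
grip_width: 0.061
grasp_force: 65.2
```

>>> {"api": "carry_out", "payload": {
  "plan": [
    {"dx": 30, "dy": -1, "dz": 0, "twist": 0, "fingers": 1},
    {"dx": 55, "dy": -2, "dz": 0, "twist": 0, "fingers": 1},
    {"dx": 75, "dy": -3, "dz": 0, "twist": 0, "fingers": 1},
    {"dx": 85, "dy": -3, "dz": 0, "twist": 0, "fingers": 1},
    {"dx": 85, "dy": -3, "dz": 0, "twist": 0, "fingers": 1}
  ]
}}

```text
clock: 10.45
eef_pos: [0.6231, 0.0451, 0.0968]
tool_rot: [0.887, 0.461, 0.001, 0.0]
ft_force: [-0.1, -0.7, -0.0]
grip_width: 0.0614
grasp_force: 65.2
```

>>> {"api": "carry_out", "payload": {
  "plan": [
    {"dx": 0, "dy": 0, "dz": 0, "twist": 0, "fingers": 1},
    {"dx": 0, "dy": 0, "dz": 0, "twist": 0, "fingers": 1},
    {"dx": 0, "dy": 0, "dz": 0, "twist": 0, "fingers": 1},
    {"dx": 0, "dy": 0, "dz": 0, "twist": 0, "fingers": 1},
    {"dx": 0, "dy": 0, "dz": 0, "twist": 0, "fingers": 1}
  ]
}}

```text
clock: 10.87
eef_pos: [0.6215, 0.0422, 0.0965]
tool_rot: [0.888, 0.459, -0.0, 0.0]
ft_force: [-0.0, -0.3, -0.7]
grip_width: 0.0609
grasp_force: 65.2
```

>>> {"api": "carry_out", "payload": {
  "plan": [
    {"dx": 1.5, "dy": -1, "dz": 25, "twist": 0, "fingers": 1},
    {"dx": 1.5, "dy": -1, "dz": 50, "twist": 0, "fingers": 1},
    {"dx": 1.5, "dy": -1, "dz": 70, "twist": 0, "fingers": 1},
    {"dx": 1.5, "dy": -1, "dz": 80, "twist": 0, "fingers": 1},
    {"dx": 1.5, "dy": -1, "dz": 84, "twist": 0, "fingers": 1}
  ]
}}

```text
clock: 11.28
eef_pos: [0.6198, 0.0444, 0.0103]
tool_rot: [0.888, 0.46, -0.002, -0.001]
ft_force: [-10.2, -0.0, 17.4]
grip_width: 0.0608
grasp_force: 67.2
```

>>> {"api": "carry_out", "payload": {
  "plan": [
    {"dx": 0, "dy": 0, "dz": 1, "twist": 0, "fingers": 1},
    {"dx": 0, "dy": 0, "dz": 2, "twist": 0, "fingers": 1},
    {"dx": 0, "dy": 0, "dz": 3, "twist": 0, "fingers": 1},
    {"dx": 0, "dy": 0, "dz": 3, "twist": 0, "fingers": 1},
    {"dx": 0, "dy": 0, "dz": 3, "twist": 0, "fingers": 1}
  ]
}}

```text
clock: 11.7
eef_pos: [0.6229, 0.0451, 0.0103]
tool_rot: [0.888, 0.46, 0.001, 0.0]
ft_force: [0.8, -0.4, 0.2]
grip_width: 0.061
grasp_force: 65.2
```

>>> {"api": "carry_out", "payload": {
  "plan": [
    {"dx": 0, "dy": 0, "dz": 0.5, "twist": 0, "fingers": 1},
    {"dx": 0, "dy": 0, "dz": 1, "twist": 0, "fingers": 1},
    {"dx": 0, "dy": 0, "dz": 1, "twist": 0, "fingers": 1},
    {"dx": 0, "dy": 0, "dz": 1, "twist": 0, "fingers": 1},
    {"dx": 0, "dy": 0, "dz": 1, "twist": 0, "fingers": 1}
  ]
}}

```text
clock: 12.12
eef_pos: [0.6228, 0.045, 0.0102]
tool_rot: [0.888, 0.46, 0.001, 0.001]
ft_force: [-1.8, -1.3, 6.6]
grip_width: 0.0608
grasp_force: 65.9
```

>>> {"api": "carry_out", "payload": {
  "plan": [
    {"dx": 0, "dy": 0, "dz": 0, "twist": 0, "fingers": -0.2},
    {"dx": 0, "dy": 0, "dz": 0, "twist": 0, "fingers": -0.6},
    {"dx": 0, "dy": 0, "dz": 0, "twist": 0, "fingers": -1},
    {"dx": 0, "dy": 0, "dz": 0, "twist": 0, "fingers": -1},
    {"dx": 0, "dy": 0, "dz": 0, "twist": 0, "fingers": -1}
  ]
}}

```text
clock: 12.53
eef_pos: [0.6217, 0.045, 0.0081]
tool_rot: [0.888, 0.46, -0.0, -0.0]
ft_force: [0.6, -0.7, -0.9]
grip_width: 0.0851
grasp_force: 0.0
```

>>> {"api": "carry_out", "payload": {
  "plan": [
    {"dx": 0, "dy": 0, "dz": -10, "twist": 0, "fingers": -1},
    {"dx": 0, "dy": 0, "dz": -35, "twist": 0, "fingers": -1},
    {"dx": 0, "dy": 0, "dz": -70, "twist": 0, "fingers": -1},
    {"dx": 0, "dy": 0, "dz": -102, "twist": 0, "fingers": -1},
    {"dx": 0, "dy": 0, "dz": -102, "twist": 0, "fingers": -1}
  ]
}}

```text
clock: 12.95
eef_pos: [0.6267, 0.0454, 0.1188]
tool_rot: [0.888, 0.46, 0.006, 0.003]
ft_force: [1.6, 0.5, 1.7]
grip_width: 0.0851
grasp_force: 0.0
```

```bash
python3 p.py 621.5 44 110 -35 467.5 5.6 110 -35 
```

```text
to [467.5   5.6 110.  -35. ] dx -119.8 dy -104.1 dz -0.0 twist -0.0 rows 4.0
```

>>> {"api": "carry_out", "payload": {
  "plan": [
    {"dx": -30, "dy": -26, "dz": 0, "twist": 0, "fingers": -1},
    {"dx": -60, "dy": -52, "dz": 0, "twist": 0, "fingers": -1},
    {"dx": -90, "dy": -78, "dz": 0, "twist": 0, "fingers": -1},
    {"dx": -120, "dy": -104, "dz": 0, "twist": 0, "fingers": -1},
    {"dx": -120, "dy": -104, "dz": 0, "twist": 0, "fingers": -1}
  ]
}}

```text
clock: 13.37
eef_pos: [0.4553, 0.0057, 0.1077]
tool_rot: [0.888, 0.459, -0.007, -0.003]
ft_force: [-1.9, 0.3, -1.4]
grip_width: 0.0857
grasp_force: 0.0
```

>>> {"api": "carry_out", "payload": {
  "plan": [
    {"dx": 0, "dy": 0, "dz": 0, "twist": 0, "fingers": -1},
    {"dx": 0, "dy": 0, "dz": 0, "twist": 0, "fingers": -1},
    {"dx": 0, "dy": 0, "dz": 0, "twist": 0, "fingers": -1},
    {"dx": 0, "dy": 0, "dz": 0, "twist": 0, "fingers": -1},
    {"dx": 0, "dy": 0, "dz": 0, "twist": 0, "fingers": -1}
  ]
}}

```text
clock: 13.78
eef_pos: [0.4693, 0.0072, 0.1106]
tool_rot: [0.888, 0.46, 0.001, 0.0]
ft_force: [0.7, 0.0, 0.1]
grip_width: 0.0854
grasp_force: 0.0
```

```bash
cat >> h.py <<'E'
def pose():
    o=bot.get_obs(); y=R.from_quat(o['tool_rot']).as_matrix()[:,1]
    return np.round([*(o['eef_pos']*1000),np.degrees(np.arctan2(y[1],y[0]))],1)
E
python3 - <<'E'
from m import *
print(pose()); c=snap('top'); s=snap('side')
a=cv2.resize(c['image'][110:250,220:360],None,fx=2.8,fy=2.8,interpolation=2)
b=cv2.resize(s['image'][170:310,200:340],None,fx=2.8,fy=2.8,interpolation=2)
cv2.imwrite('pics/p1.png',np.hstack([a,b])[:,:,::-1])
E
```

```text
[469.3   7.2 110.6 -35.2]
```

View pics/p1.png

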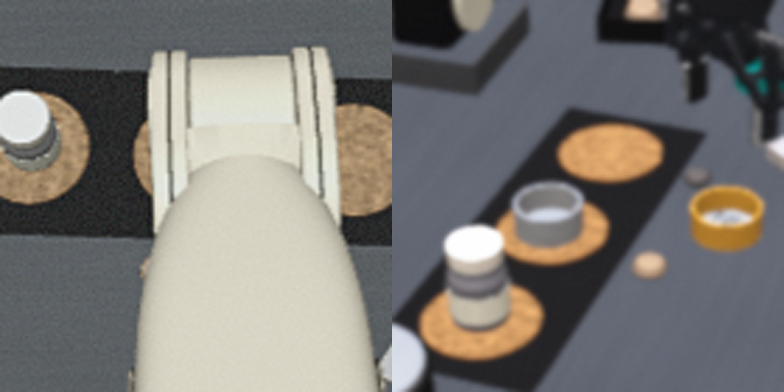

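The side view shows the pan upright on the middle pad (547,215), the jar on its pad, and the sieve (727,215) below the gripper.

>>> {"api": "carry_out", "payload": {
  "plan": [
    {"dx": -1.4, "dy": 0, "dz": 30, "twist": 0, "fingers": -1},
    {"dx": -1.4, "dy": 0, "dz": 60, "twist": 0, "fingers": -1},
    {"dx": -1.4, "dy": 0, "dz": 85, "twist": 0, "fingers": -1},
    {"dx": -1.4, "dy": 0, "dz": 100, "twist": 0, "fingers": -1},
    {"dx": -1.4, "dy": 0, "dz": 109, "twist": 0, "fingers": -1}
  ]
}}

```text
clock: 14.3
eef_pos: [0.4655, 0.0059, -0.001]
tool_rot: [0.888, 0.46, -0.002, -0.001]
ft_force: [0.6, 0.1, 0.0]
grip_width: 0.0857
grasp_force: 0.0
```

>>> {"api": "carry_out", "payload": {
  "plan": [
    {"dx": 0, "dy": 0, "dz": 0, "twist": 0, "fingers": -1},
    {"dx": 0, "dy": 0, "dz": 0, "twist": 0, "fingers": 1},
    {"dx": 0, "dy": 0, "dz": 0, "twist": 0, "fingers": 1},
    {"dx": 0, "dy": 0, "dz": 0, "twist": 0, "fingers": 1},
    {"dx": 0, "dy": 0, "dz": 0, "twist": 0, "fingers": 1}
  ]
}}

```text
clock: 14.72
eef_pos: [0.4685, 0.0059, 0.0029]
tool_rot: [0.888, 0.46, 0.002, 0.001]
ft_force: [-0.0, 1.0, 3.8]
grip_width: 0.0617
grasp_force: 65.6
```

>>> {"api": "carry_out", "payload": {
  "plan": [
    {"dx": 0, "dy": 0, "dz": 0, "twist": 0, "fingers": 1},
    {"dx": 0, "dy": 0, "dz": 0, "twist": 0, "fingers": 1},
    {"dx": 0, "dy": 0, "dz": -15, "twist": 0, "fingers": 1},
    {"dx": 0, "dy": 0, "dz": -45, "twist": 0, "fingers": 1},
    {"dx": 0, "dy": 0, "dz": -79, "twist": 0, "fingers": 1}
  ]
}}

```text
clock: 15.13
eef_pos: [0.4648, 0.0058, 0.0798]
tool_rot: [0.888, 0.46, -0.002, -0.001]
ft_force: [1.9, 0.2, -0.3]
grip_width: 0.0618
grasp_force: 65.7
```

>>> {"api": "carry_out", "payload": {
  "plan": [
    {"dx": 15, "dy": 13, "dz": 0, "twist": 0, "fingers": 1},
    {"dx": 35, "dy": 30, "dz": 0, "twist": 0, "fingers": 1},
    {"dx": 60, "dy": 52, "dz": 0, "twist": 0, "fingers": 1},
    {"dx": 80, "dy": 70, "dz": 0, "twist": 0, "fingers": 1},
    {"dx": 100, "dy": 87, "dz": 0, "twist": 0, "fingers": 1}
  ]
}}

```text
clock: 15.55
eef_pos: [0.597, 0.0376, 0.0807]
tool_rot: [0.888, 0.46, 0.0, 0.0]
ft_force: [1.1, 0.6, -0.9]
grip_width: 0.0616
grasp_force: 65.8
```

>>> {"api": "carry_out", "payload": {
  "plan": [
    {"dx": 11, "dy": 10, "dz": 0, "twist": 0, "fingers": 1},
    {"dx": 21, "dy": 17, "dz": 0, "twist": 0, "fingers": 1},
    {"dx": 21, "dy": 17, "dz": 0, "twist": 0, "fingers": 1},
    {"dx": 21, "dy": 17, "dz": 0, "twist": 0, "fingers": 1},
    {"dx": 21, "dy": 17, "dz": 0, "twist": 0, "fingers": 1}
  ]
}}

```text
clock: 15.97
eef_pos: [0.6205, 0.0445, 0.08]
tool_rot: [0.888, 0.46, -0.001, -0.0]
ft_force: [-0.6, -0.0, -0.5]
grip_width: 0.0621
grasp_force: 65.8
```

```bash
python3 - <<'E'
from m import *
print(pose()); s=snap('side')
p=proj(s,[.621,.045,.06]); u,v=p.astype(int); print(u,v)
cv2.imwrite('pics/s1.png',cv2.resize(s['image'][v-60:v+60,u-70:u+70],None,fx=5,fy=5,interpolation=2)[:,:,::-1])
E
```

```text
[620.5  44.5  80.  -35.2]
256 233
```

View pics/s1.png

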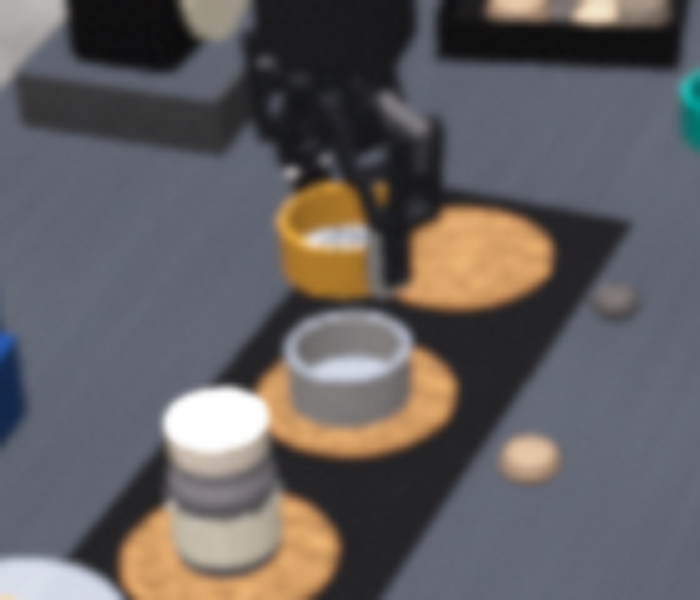

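```bash
python3 - <<'E'
from m import *
s=snap('side'); im=s['image'][173:293,186:326]
hsv=cv2.cvtColor(im,cv2.COLOR_RGB2HSV)
def ext(x,y,z,r):
    a=np.linspace(0,6.283,200); P=np.array([proj(s,[x+r*np.cos(t),y+r*np.sin(t),z]) for t in a])-[186,173]; return P[:,0].min()*5,P[:,0].max()*5,P[:,1].min()*5,P[:,1].max()*5
print('pan  pred at 621,45',np.round(ext(.621,.045,.037,.031)))
print('sieve pred at 620.5,44.5',np.round(ext(.6205,.0445,.1135,.032)))
k=8; 
m=((hsv[...,0]>12)&(hsv[...,0]<26)&(hsv[...,1]>170)).astype(np.uint8); m[62:]=0; m[:,:50]=0; m[:,77:]=0
x,y,w,h=cv2.boundingRect(m); print('sieve box x5',x*5,y*5,(x+w)*5,(y+h)*5)
E
```

```text
pan  pred at 621,45 [291. 416. 309. 378.]
sieve pred at 620.5,44.5 [280. 413. 177. 246.]
sieve box x5 285 185 365 295
```

Sieve held level above the pan; relative offset is about 1–1.5 mm, within the 4 mm spare. I'll nudge it and lower.

>>> {"api": "carry_out", "payload": {
  "plan": [
    {"dx": 0.6, "dy": 0.8, "dz": 15, "twist": 0, "fingers": 1},
    {"dx": 0.6, "dy": 0.8, "dz": 28, "twist": 0, "fingers": 1},
    {"dx": 0.6, "dy": 0.8, "dz": 36, "twist": 0, "fingers": 1},
    {"dx": 0.6, "dy": 0.8, "dz": 42, "twist": 0, "fingers": 1},
    {"dx": 0.6, "dy": 0.8, "dz": 45, "twist": 0, "fingers": 1}
  ]
}}

```text
clock: 16.48
eef_pos: [0.6217, 0.0445, 0.0345]
tool_rot: [0.888, 0.46, -0.001, -0.0]
ft_force: [0.1, -0.1, -1.7]
grip_width: 0.0615
grasp_force: 65.8
```

>>> {"api": "carry_out", "payload": {
  "plan": [
    {"dx": 0, "dy": 0, "dz": 1, "twist": 0, "fingers": 1},
    {"dx": 0, "dy": 0, "dz": 2, "twist": 0, "fingers": 1},
    {"dx": 0, "dy": 0, "dz": 3, "twist": 0, "fingers": 1},
    {"dx": 0, "dy": 0, "dz": 3, "twist": 0, "fingers": 1},
    {"dx": 0, "dy": 0, "dz": 3, "twist": 0, "fingers": 1}
  ]
}}

```text
clock: 16.9
eef_pos: [0.6229, 0.0447, 0.0327]
tool_rot: [0.888, 0.46, 0.0, 0.0]
ft_force: [-0.0, 0.5, -1.1]
grip_width: 0.0612
grasp_force: 65.8
```

>>> {"api": "carry_out", "payload": {
  "plan": [
    {"dx": 0, "dy": 0, "dz": 0.5, "twist": 0, "fingers": 1},
    {"dx": 0, "dy": 0, "dz": 1, "twist": 0, "fingers": 1},
    {"dx": 0, "dy": 0, "dz": 1.5, "twist": 0, "fingers": 1},
    {"dx": 0, "dy": 0, "dz": 1.5, "twist": 0, "fingers": 1},
    {"dx": 0, "dy": 0, "dz": 1.5, "twist": 0, "fingers": 1}
  ]
}}

```text
clock: 17.32
eef_pos: [0.623, 0.0447, 0.0319]
tool_rot: [0.888, 0.46, 0.001, 0.0]
ft_force: [-2.3, -0.2, 5.0]
grip_width: 0.0617
grasp_force: 66.4
```

```bash
python3 - <<'E'
from m import *
print(pose()); s=snap('side')
cv2.imwrite('pics/s2.png',cv2.resize(s['image'][173:293,186:326],None,fx=4,fy=4,interpolation=2)[:,:,::-1])
E
python3 p.py 622 45 119 -35 523 -54 119 -35 425 -152 110 -35
```

```text
[623.   44.7  31.9 -35.2]
to [523. -54. 119. -35.] dx -137.9 dy -24.3 dz -0.0 twist -0.0 rows 4.0
to [ 425. -152.  110.  -35.] dx -136.5 dy -24.1 dz 9.0 twist -0.0 rows 4.0
```

View pics/s2.png

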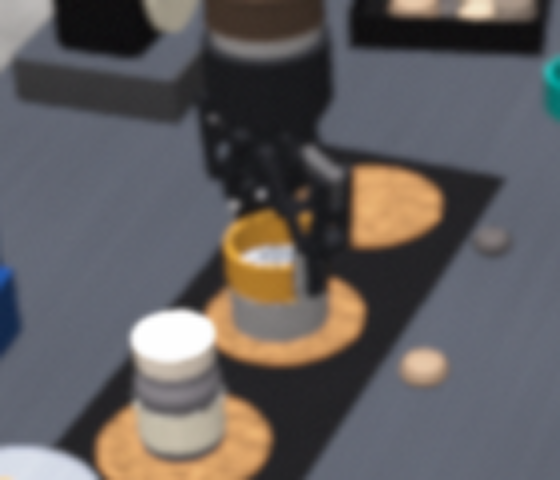

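The sieve sits in the pan's mouth at (275,270), with contact at the expected height. I'll release and go to the slab.

>>> {"api": "carry_out", "payload": {
  "plan": [
    {"dx": 0, "dy": 0, "dz": 0, "twist": 0, "fingers": -0.2},
    {"dx": 0, "dy": 0, "dz": 0, "twist": 0, "fingers": -0.6},
    {"dx": 0, "dy": 0, "dz": 0, "twist": 0, "fingers": -1},
    {"dx": 0, "dy": 0, "dz": 0, "twist": 0, "fingers": -1},
    {"dx": 0, "dy": 0, "dz": 0, "twist": 0, "fingers": -1}
  ]
}}

```text
clock: 17.78
eef_pos: [0.6225, 0.0447, 0.0305]
tool_rot: [0.888, 0.46, -0.0, -0.0]
ft_force: [-1.0, 1.1, 0.2]
grip_width: 0.0855
grasp_force: 0.0
```

>>> {"api": "carry_out", "payload": {
  "plan": [
    {"dx": 0, "dy": 0, "dz": -10, "twist": 0, "fingers": -1},
    {"dx": 0, "dy": 0, "dz": -35, "twist": 0, "fingers": -1},
    {"dx": 0, "dy": 0, "dz": -65, "twist": 0, "fingers": -1},
    {"dx": 0, "dy": 0, "dz": -88, "twist": 0, "fingers": -1},
    {"dx": 0, "dy": 0, "dz": -88, "twist": 0, "fingers": -1}
  ]
}}

```text
clock: 18.2
eef_pos: [0.6265, 0.045, 0.1257]
tool_rot: [0.888, 0.46, 0.005, 0.002]
ft_force: [-0.0, 0.5, 0.8]
grip_width: 0.0853
grasp_force: 0.0
```

>>> {"api": "carry_out", "payload": {
  "plan": [
    {"dx": -28, "dy": -5, "dz": 0, "twist": 0, "fingers": -1},
    {"dx": -56, "dy": -10, "dz": 0, "twist": 0, "fingers": -1},
    {"dx": -84, "dy": -15, "dz": 0, "twist": 0, "fingers": -1},
    {"dx": -112, "dy": -20, "dz": 0, "twist": 0, "fingers": -1},
    {"dx": -138, "dy": -24, "dz": 0, "twist": 0, "fingers": -1}
  ]
}}

```text
clock: 18.62
eef_pos: [0.522, -0.0549, 0.1189]
tool_rot: [0.888, 0.46, -0.0, -0.0]
ft_force: [-0.6, -0.3, -0.1]
grip_width: 0.0855
grasp_force: 0.0
```

>>> {"api": "carry_out", "payload": {
  "plan": [
    {"dx": -30, "dy": -6, "dz": 2, "twist": 0, "fingers": -1},
    {"dx": -65, "dy": -12, "dz": 4, "twist": 0, "fingers": -1},
    {"dx": -100, "dy": -18, "dz": 6, "twist": 0, "fingers": -1},
    {"dx": -137, "dy": -24, "dz": 9, "twist": 0, "fingers": -1},
    {"dx": -137, "dy": -24, "dz": 9, "twist": 0, "fingers": -1}
  ]
}}

```text
clock: 19.03
eef_pos: [0.4195, -0.1551, 0.1092]
tool_rot: [0.889, 0.457, -0.002, -0.001]
ft_force: [-0.5, 0.3, -0.7]
grip_width: 0.0857
grasp_force: 0.0
```

>>> {"api": "carry_out", "payload": {
  "plan": [
    {"dx": 0, "dy": 0, "dz": 0, "twist": 0, "fingers": -1},
    {"dx": 0, "dy": 0, "dz": 0, "twist": 0, "fingers": -1},
    {"dx": 0, "dy": 0, "dz": 0, "twist": 0, "fingers": -1},
    {"dx": 0, "dy": 0, "dz": 0, "twist": 0, "fingers": -1},
    {"dx": 0, "dy": 0, "dz": 0, "twist": 0, "fingers": -1}
  ]
}}

```text
clock: 19.45
eef_pos: [0.4257, -0.1515, 0.1099]
tool_rot: [0.887, 0.461, 0.0, 0.0]
ft_force: [1.0, -0.1, -1.0]
grip_width: 0.0857
grasp_force: 0.0
```

```bash
python3 - <<'E'
from m import *
print(pose()); c=snap('top'); s=snap('side'); e=np.array(c['eye'])[:2]*1000
a=cv2.resize(c['image'][110:250,220:360],None,fx=2.8,fy=2.8,interpolation=2)
b=cv2.resize(s['image'][170:310,200:340],None,fx=2.8,fy=2.8,interpolation=2)
cv2.imwrite('pics/p2.png',np.hstack([a,b])[:,:,::-1])
E
```

```text
[ 425.7 -151.5  109.9  -35.1]
```

View pics/p2.png

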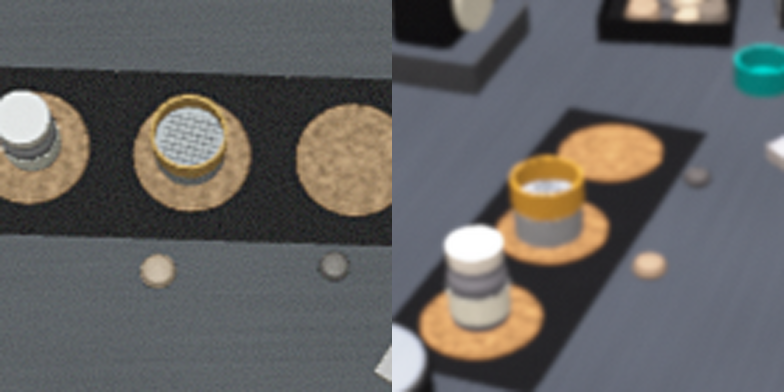

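Both views show the sieve sitting level in the pan on the middle pad (190,135 top; 547,190 side). Slab next.

>>> {"api": "carry_out", "payload": {
  "plan": [
    {"dx": 0, "dy": 0, "dz": 30, "twist": 0, "fingers": -1},
    {"dx": 0, "dy": 0, "dz": 60, "twist": 0, "fingers": -1},
    {"dx": 0, "dy": 0, "dz": 85, "twist": 0, "fingers": -1},
    {"dx": 0, "dy": 0, "dz": 102, "twist": 0, "fingers": -1},
    {"dx": 0, "dy": 0, "dz": 110, "twist": 0, "fingers": -1}
  ]
}}

```text
clock: 19.97
eef_pos: [0.4232, -0.1512, -0.0026]
tool_rot: [0.888, 0.46, -0.001, -0.002]
ft_force: [0.1, -0.4, -0.1]
grip_width: 0.0854
grasp_force: 0.0
```

>>> {"api": "carry_out", "payload": {
  "plan": [
    {"dx": 0, "dy": 0, "dz": 0, "twist": 0, "fingers": -1},
    {"dx": 0, "dy": 0, "dz": 0, "twist": 0, "fingers": 1},
    {"dx": 0, "dy": 0, "dz": 0, "twist": 0, "fingers": 1},
    {"dx": 0, "dy": 0, "dz": 0, "twist": 0, "fingers": 1},
    {"dx": 0, "dy": 0, "dz": 0, "twist": 0, "fingers": 1}
  ]
}}

```text
clock: 20.38
eef_pos: [0.4263, -0.1528, 0.0014]
tool_rot: [0.888, 0.46, 0.001, 0.001]
ft_force: [0.1, 0.1, 4.9]
grip_width: 0.0486
grasp_force: 63.5
```

>>> {"api": "carry_out", "payload": {
  "plan": [
    {"dx": 0, "dy": 0, "dz": 0, "twist": 0, "fingers": 1},
    {"dx": 0, "dy": 0, "dz": 0, "twist": 0, "fingers": 1},
    {"dx": 0, "dy": 0, "dz": -15, "twist": 0, "fingers": 1},
    {"dx": 0, "dy": 0, "dz": -40, "twist": 0, "fingers": 1},
    {"dx": 0, "dy": 0, "dz": -60, "twist": 0, "fingers": 1}
  ]
}}

```text
clock: 20.8
eef_pos: [0.4244, -0.1521, 0.0609]
tool_rot: [0.888, 0.46, -0.0, -0.0]
ft_force: [-0.2, 0.5, -2.1]
grip_width: 0.0486
grasp_force: 62.8
```

```bash
python3 - <<'E'
from m import *
print(pose()); s=snap('side'); u,v=proj(s,[.425,-.152,.06]).astype(int)
cv2.imwrite('pics/sl.png',cv2.resize(s['image'][v-50:v+50,u-50:u+50],None,fx=4,fy=4,interpolation=2)[:,:,::-1])
E
python3 p.py 425.5 -152 60 -35 614 -95 60 -35
```

```text
[ 424.4 -152.1   60.9  -35.2]
to [614. -95.  60. -35.] dx 154.8 dy 121.7 dz -0.0 twist -0.0 rows 5.0
```

View pics/sl.png

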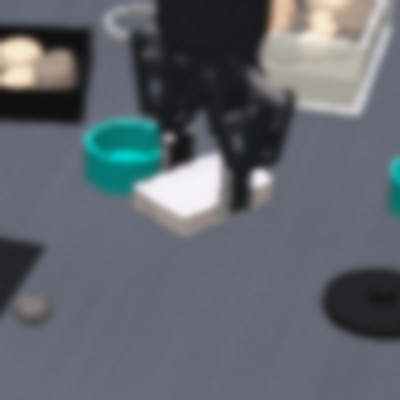

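Slab held level at (200,195). Carry it to the right pad.

>>> {"api": "carry_out", "payload": {
  "plan": [
    {"dx": 10, "dy": 8, "dz": 0, "twist": 0, "fingers": 1},
    {"dx": 30, "dy": 24, "dz": 0, "twist": 0, "fingers": 1},
    {"dx": 55, "dy": 43, "dz": 0, "twist": 0, "fingers": 1},
    {"dx": 80, "dy": 63, "dz": 0, "twist": 0, "fingers": 1},
    {"dx": 105, "dy": 83, "dz": 0, "twist": 0, "fingers": 1}
  ]
}}

```text
clock: 21.27
eef_pos: [0.5542, -0.114, 0.0599]
tool_rot: [0.888, 0.46, 0.0, 0.0]
ft_force: [-0.3, -1.4, -2.2]
grip_width: 0.0486
grasp_force: 62.7
```

>>> {"api": "carry_out", "payload": {
  "plan": [
    {"dx": 25, "dy": 20, "dz": 0, "twist": 0, "fingers": 1},
    {"dx": 42, "dy": 33, "dz": 0, "twist": 0, "fingers": 1},
    {"dx": 50, "dy": 39, "dz": 0, "twist": 0, "fingers": 1},
    {"dx": 50, "dy": 39, "dz": 0, "twist": 0, "fingers": 1},
    {"dx": 50, "dy": 39, "dz": 0, "twist": 0, "fingers": 1}
  ]
}}

```text
clock: 21.68
eef_pos: [0.6133, -0.0957, 0.0591]
tool_rot: [0.888, 0.46, -0.001, -0.0]
ft_force: [-0.9, -0.3, -1.8]
grip_width: 0.0485
grasp_force: 62.8
```

>>> {"api": "carry_out", "payload": {
  "plan": [
    {"dx": 0, "dy": 0, "dz": 0, "twist": 0, "fingers": 1},
    {"dx": 0, "dy": 0, "dz": 15, "twist": 0, "fingers": 1},
    {"dx": 0, "dy": 0, "dz": 30, "twist": 0, "fingers": 1},
    {"dx": 0, "dy": 0, "dz": 40, "twist": 0, "fingers": 1},
    {"dx": 0, "dy": 0, "dz": 45, "twist": 0, "fingers": 1}
  ]
}}

```text
clock: 22.1
eef_pos: [0.6115, -0.0963, 0.0131]
tool_rot: [0.888, 0.46, -0.002, -0.001]
ft_force: [-0.7, 1.4, -2.8]
grip_width: 0.0485
grasp_force: 62.7
```

>>> {"api": "carry_out", "payload": {
  "plan": [
    {"dx": 0, "dy": 0, "dz": 1, "twist": 0, "fingers": 1},
    {"dx": 0, "dy": 0, "dz": 2, "twist": 0, "fingers": 1},
    {"dx": 0, "dy": 0, "dz": 3, "twist": 0, "fingers": 1},
    {"dx": 0, "dy": 0, "dz": 4, "twist": 0, "fingers": 1},
    {"dx": 0, "dy": 0, "dz": 5, "twist": 0, "fingers": 1}
  ]
}}

```text
clock: 22.52
eef_pos: [0.6145, -0.0961, 0.0105]
tool_rot: [0.888, 0.46, 0.001, 0.0]
ft_force: [-0.6, 0.2, -1.7]
grip_width: 0.0486
grasp_force: 62.7
```

>>> {"api": "carry_out", "payload": {
  "plan": [
    {"dx": 0, "dy": 0, "dz": 1, "twist": 0, "fingers": 1},
    {"dx": 0, "dy": 0, "dz": 1.5, "twist": 0, "fingers": 1},
    {"dx": 0, "dy": 0, "dz": 2, "twist": 0, "fingers": 1},
    {"dx": 0, "dy": 0, "dz": 2, "twist": 0, "fingers": 1},
    {"dx": 0, "dy": 0, "dz": 2, "twist": 0, "fingers": 1}
  ]
}}

```text
clock: 22.93
eef_pos: [0.6141, -0.096, 0.0085]
tool_rot: [0.888, 0.46, 0.0, 0.0]
ft_force: [-2.5, 0.1, 3.4]
grip_width: 0.0485
grasp_force: 63.4
```

>>> {"api": "carry_out", "payload": {
  "plan": [
    {"dx": 0, "dy": 0, "dz": 0, "twist": 0, "fingers": -0.2},
    {"dx": 0, "dy": 0, "dz": 0, "twist": 0, "fingers": -0.6},
    {"dx": 0, "dy": 0, "dz": 0, "twist": 0, "fingers": -1},
    {"dx": 0, "dy": 0, "dz": 0, "twist": 0, "fingers": -1},
    {"dx": 0, "dy": 0, "dz": 0, "twist": 0, "fingers": -1}
  ]
}}

```text
clock: 23.35
eef_pos: [0.6139, -0.096, 0.0077]
tool_rot: [0.888, 0.46, -0.0, -0.0]
ft_force: [1.1, -0.4, -0.3]
grip_width: 0.0853
grasp_force: 0.0
```

>>> {"api": "carry_out", "payload": {
  "plan": [
    {"dx": 0, "dy": 0, "dz": -15, "twist": 0, "fingers": -1},
    {"dx": 0, "dy": 0, "dz": -45, "twist": 0, "fingers": -1},
    {"dx": 0, "dy": 0, "dz": -80, "twist": 0, "fingers": -1},
    {"dx": 0, "dy": 0, "dz": -115, "twist": 0, "fingers": -1},
    {"dx": 0, "dy": 0, "dz": -142, "twist": 0, "fingers": -1}
  ]
}}

```text
clock: 23.77
eef_pos: [0.6146, -0.0961, 0.1527]
tool_rot: [0.888, 0.46, 0.001, 0.001]
ft_force: [1.0, 0.3, 1.2]
grip_width: 0.0853
grasp_force: 0.0
```

```bash
python3 p.py 614 -96 150 -35 545 32 150 -18 478 158 150 0 413 280 130 17; python3 p.py 413 280 108 17 478 158 108 17 545 32 108 17 614 -96 108 17
```

```text
to [545.  32. 150. -18.] dx 65.3 dy -129.9 dz -0.0 twist -17.0 rows 4.0
to [478. 158. 150.   0.] dx 99.1 dy -102.7 dz -0.0 twist -18.0 rows 4.0
to [413. 280. 130.  17.] dx 122.0 dy -65.0 dz 20.0 twist -17.0 rows 4.0
to [478. 158. 108.  17.] dx -135.7 dy 26.5 dz -0.0 twist -0.0 rows 4.0
to [545.  32. 108.  17.] dx -140.1 dy 27.2 dz -0.0 twist -0.0 rows 4.0
to [614. -96. 108.  17.] dx -142.6 dy 28.6 dz -0.0 twist -0.0 rows 4.0
```

>>> {"api": "carry_out", "payload": {
  "plan": [
    {"dx": 10, "dy": -20, "dz": 0, "twist": -3, "fingers": -1},
    {"dx": 23, "dy": -46, "dz": 0, "twist": -6, "fingers": -1},
    {"dx": 37, "dy": -74, "dz": 0, "twist": -10, "fingers": -1},
    {"dx": 51, "dy": -102, "dz": 0, "twist": -14, "fingers": -1},
    {"dx": 65, "dy": -130, "dz": 0, "twist": -17, "fingers": -1}
  ]
}}

```text
clock: 24.18
eef_pos: [0.5444, 0.033, 0.1498]
tool_rot: [0.809, 0.587, 0.0, 0.0]
ft_force: [0.5, 0.0, -0.6]
grip_width: 0.0856
grasp_force: 0.0
```

>>> {"api": "carry_out", "payload": {
  "plan": [
    {"dx": 20, "dy": -21, "dz": 0, "twist": -4, "fingers": -1},
    {"dx": 40, "dy": -41, "dz": 0, "twist": -7, "fingers": -1},
    {"dx": 60, "dy": -62, "dz": 0, "twist": -11, "fingers": -1},
    {"dx": 80, "dy": -82, "dz": 0, "twist": -15, "fingers": -1},
    {"dx": 99, "dy": -103, "dz": 0, "twist": -18, "fingers": -1}
  ]
}}

```text
clock: 24.6
eef_pos: [0.4777, 0.1596, 0.1499]
tool_rot: [0.707, 0.707, 0.0, 0.0]
ft_force: [1.3, 0.2, 0.8]
grip_width: 0.0854
grasp_force: 0.0
```

>>> {"api": "carry_out", "payload": {
  "plan": [
    {"dx": 26, "dy": -14, "dz": 4, "twist": -4, "fingers": -1},
    {"dx": 52, "dy": -28, "dz": 8, "twist": -8, "fingers": -1},
    {"dx": 78, "dy": -42, "dz": 12, "twist": -12, "fingers": -1},
    {"dx": 104, "dy": -55, "dz": 16, "twist": -15, "fingers": -1},
    {"dx": 122, "dy": -65, "dz": 20, "twist": -17, "fingers": -1}
  ]
}}

```text
clock: 25.02
eef_pos: [0.4127, 0.2826, 0.1298]
tool_rot: [0.595, 0.804, 0.0, -0.0]
ft_force: [1.0, -0.1, -0.3]
grip_width: 0.0851
grasp_force: 0.0
```

>>> {"api": "carry_out", "payload": {
  "plan": [
    {"dx": 0, "dy": 0, "dz": 0, "twist": 0, "fingers": -1},
    {"dx": 0, "dy": 0, "dz": 0, "twist": 0, "fingers": -1},
    {"dx": 0, "dy": 0, "dz": 0, "twist": 0, "fingers": -1},
    {"dx": 0, "dy": 0, "dz": 0, "twist": 0, "fingers": -1},
    {"dx": 0, "dy": 0, "dz": 0, "twist": 0, "fingers": -1}
  ]
}}

```text
clock: 25.43
eef_pos: [0.4145, 0.2797, 0.13]
tool_rot: [0.597, 0.802, 0.0, 0.0]
ft_force: [0.1, -0.3, 0.4]
grip_width: 0.0854
grasp_force: 0.0
```

```bash
python3 - <<'E'
from m import *
print(pose()); c=snap('top'); s=snap('side')
a=cv2.resize(c['image'][130:270,170:380],None,fx=2.6,fy=2.6,interpolation=2)
u,v=310,326; b=cv2.resize(s['image'][v-90:v+30,u-45:u+45],(273,364),interpolation=2)
cv2.imwrite('pics/h1.png',np.hstack([a,b]) if 0 else np.hstack([a[:,:,::-1],b[:,:,::-1]])[:, :800])
# slab outline on the right pad: pale grey, low saturation
g=c['image'][140:200,315:380].astype(int); m=((g.min(2)>135)&(g.max(2)-g.min(2)<35)).astype(np.uint8)
m=cv2.resize(m*255,None,fx=4,fy=4); cs,_=cv2.findContours((m>127).astype(np.uint8),0,1); q=max(cs,key=cv2.contourArea).reshape(-1,2)
q=(q+.5)/4-.5+[315,140]; W=np.array([ray(c,x,y,.025)[:2] for x,y in q],np.float32)*1000; print(cv2.minAreaRect(W))
E
```

```text
[414.5 279.7 130.   16.7]
((612.6912841796875, -96.00404357910156), (82.21640014648438, 52.05748748779297), 55.54487609863281)
```

View pics/h1.png

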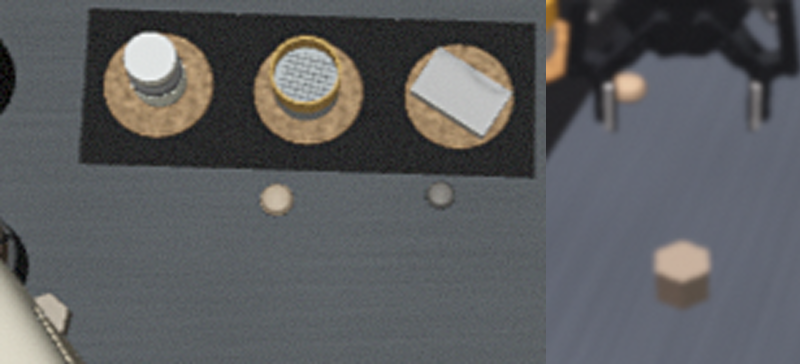

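The slab lies centred on the right pad at crop (461,92). The hex stands under the open fingers at crop (682,270).

>>> {"api": "carry_out", "payload": {
  "plan": [
    {"dx": 0, "dy": -1, "dz": 35, "twist": 0, "fingers": -1},
    {"dx": 0, "dy": -1, "dz": 70, "twist": 0, "fingers": -1},
    {"dx": 0, "dy": -1, "dz": 100, "twist": 0, "fingers": -1},
    {"dx": 0, "dy": -1, "dz": 120, "twist": 0, "fingers": -1},
    {"dx": 0, "dy": -1, "dz": 128, "twist": 0, "fingers": -1}
  ]
}}

```text
clock: 25.95
eef_pos: [0.411, 0.2783, -0.0012]
tool_rot: [0.597, 0.802, -0.003, -0.001]
ft_force: [-1.3, -0.7, 0.2]
grip_width: 0.0854
grasp_force: 0.0
```

>>> {"api": "carry_out", "payload": {
  "plan": [
    {"dx": 0, "dy": 0, "dz": 0, "twist": 0, "fingers": -1},
    {"dx": 0, "dy": 0, "dz": 0, "twist": 0, "fingers": 1},
    {"dx": 0, "dy": 0, "dz": 0, "twist": 0, "fingers": 1},
    {"dx": 0, "dy": 0, "dz": 0, "twist": 0, "fingers": 1},
    {"dx": 0, "dy": 0, "dz": 0, "twist": 0, "fingers": 1}
  ]
}}

```text
clock: 26.37
eef_pos: [0.414, 0.281, 0.0033]
tool_rot: [0.596, 0.803, 0.001, 0.001]
ft_force: [-0.8, 0.3, 0.0]
grip_width: 0.0388
grasp_force: 0.0
```

>>> {"api": "carry_out", "payload": {
  "plan": [
    {"dx": 0, "dy": 0, "dz": 0, "twist": 0, "fingers": 1},
    {"dx": 0, "dy": 0, "dz": 0, "twist": 0, "fingers": 1},
    {"dx": 0, "dy": 0, "dz": 0, "twist": 0, "fingers": 1},
    {"dx": 0, "dy": 0, "dz": 0, "twist": 0, "fingers": 1},
    {"dx": 0, "dy": 0, "dz": -10, "twist": 0, "fingers": 1}
  ]
}}

```text
clock: 26.78
eef_pos: [0.4122, 0.2799, 0.0116]
tool_rot: [0.596, 0.803, -0.001, -0.0]
ft_force: [0.3, -0.3, -0.8]
grip_width: 0.0351
grasp_force: 60.1
```

>>> {"api": "carry_out", "payload": {
  "plan": [
    {"dx": 0, "dy": 0, "dz": -25, "twist": 0, "fingers": 1},
    {"dx": 0, "dy": 0, "dz": -50, "twist": 0, "fingers": 1},
    {"dx": 0, "dy": 0, "dz": -75, "twist": 0, "fingers": 1},
    {"dx": 0, "dy": 0, "dz": -90, "twist": 0, "fingers": 1},
    {"dx": 0, "dy": 0, "dz": -96, "twist": 0, "fingers": 1}
  ]
}}

```text
clock: 27.2
eef_pos: [0.4143, 0.2813, 0.1113]
tool_rot: [0.596, 0.803, 0.003, 0.001]
ft_force: [-0.4, 0.1, -1.2]
grip_width: 0.0348
grasp_force: 60.1
```

>>> {"api": "carry_out", "payload": {
  "plan": [
    {"dx": -15, "dy": 3, "dz": 0, "twist": 0, "fingers": 1},
    {"dx": -45, "dy": 9, "dz": 0, "twist": 0, "fingers": 1},
    {"dx": -80, "dy": 16, "dz": 0, "twist": 0, "fingers": 1},
    {"dx": -115, "dy": 23, "dz": 0, "twist": 0, "fingers": 1},
    {"dx": -150, "dy": 30, "dz": 0, "twist": 0, "fingers": 1}
  ]
}}

```text
clock: 27.62
eef_pos: [0.4846, 0.144, 0.1075]
tool_rot: [0.596, 0.803, -0.0, -0.0]
ft_force: [0.4, 0.3, -1.5]
grip_width: 0.0348
grasp_force: 60.1
```

>>> {"api": "carry_out", "payload": {
  "plan": [
    {"dx": -35, "dy": 7, "dz": 0, "twist": 0, "fingers": 1},
    {"dx": -70, "dy": 14, "dz": 0, "twist": 0, "fingers": 1},
    {"dx": -105, "dy": 21, "dz": 0, "twist": 0, "fingers": 1},
    {"dx": -140, "dy": 27, "dz": 0, "twist": 0, "fingers": 1},
    {"dx": -175, "dy": 34, "dz": 0, "twist": 0, "fingers": 1}
  ]
}}

```text
clock: 28.03
eef_pos: [0.5676, -0.0141, 0.1073]
tool_rot: [0.596, 0.803, -0.0, -0.001]
ft_force: [1.0, 0.6, -1.3]
grip_width: 0.0348
grasp_force: 60.1
```

>>> {"api": "carry_out", "payload": {
  "plan": [
    {"dx": -35, "dy": 7, "dz": 0, "twist": 0, "fingers": 1},
    {"dx": -65, "dy": 13, "dz": 0, "twist": 0, "fingers": 1},
    {"dx": -85, "dy": 16, "dz": 0, "twist": 0, "fingers": 1},
    {"dx": -93, "dy": 18, "dz": 0, "twist": 0, "fingers": 1},
    {"dx": -93, "dy": 18, "dz": 0, "twist": 0, "fingers": 1}
  ]
}}

```text
clock: 28.45
eef_pos: [0.612, -0.098, 0.1069]
tool_rot: [0.598, 0.802, -0.0, -0.0]
ft_force: [-0.3, 0.2, -1.0]
grip_width: 0.0347
grasp_force: 60.1
```

>>> {"api": "carry_out", "payload": {
  "plan": [
    {"dx": 0, "dy": 0, "dz": 0, "twist": 0, "fingers": 1},
    {"dx": 0, "dy": 0, "dz": 0, "twist": 0, "fingers": 1},
    {"dx": 0, "dy": 0, "dz": 0, "twist": 0, "fingers": 1},
    {"dx": 0, "dy": 0, "dz": 0, "twist": 0, "fingers": 1},
    {"dx": 0, "dy": 0, "dz": 0, "twist": 0, "fingers": 1}
  ]
}}

```text
clock: 28.87
eef_pos: [0.6118, -0.0951, 0.1081]
tool_rot: [0.596, 0.803, 0.0, -0.0]
ft_force: [-0.2, 0.4, -1.3]
grip_width: 0.035
grasp_force: 60.1
```

```bash
python3 - <<'E'
from m import *
print(pose()); s=snap('side'); u,v=proj(s,[.614,-.096,.06]).astype(int)
cv2.imwrite('pics/h2.png',cv2.resize(s['image'][v-50:v+50,u-50:u+50],None,fx=5,fy=5,interpolation=2)[:,:,::-1])
E
```

```text
[611.8 -95.1 108.1  16.9]
```

View pics/h2.png

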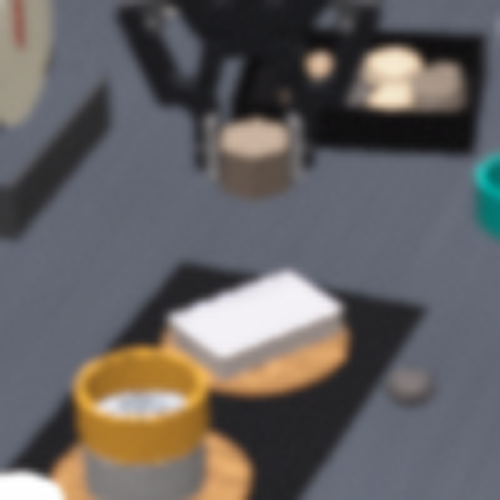

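The hex is held level at (255,155) above the slab (258,320). Lowering with a 2 mm correction.

>>> {"api": "carry_out", "payload": {
  "plan": [
    {"dx": -1.5, "dy": 1.5, "dz": 25, "twist": 0, "fingers": 1},
    {"dx": -1.5, "dy": 1.5, "dz": 48, "twist": 0, "fingers": 1},
    {"dx": -1.5, "dy": 1.5, "dz": 63, "twist": 0, "fingers": 1},
    {"dx": -1.5, "dy": 1.5, "dz": 72, "twist": 0, "fingers": 1},
    {"dx": -1.5, "dy": 1.5, "dz": 76, "twist": 0, "fingers": 1}
  ]
}}

```text
clock: 29.33
eef_pos: [0.6127, -0.0968, 0.0301]
tool_rot: [0.596, 0.803, -0.001, -0.001]
ft_force: [-0.0, 0.4, -0.5]
grip_width: 0.0347
grasp_force: 60.2
```

>>> {"api": "carry_out", "payload": {
  "plan": [
    {"dx": 0, "dy": 0, "dz": 1, "twist": 0, "fingers": 1},
    {"dx": 0, "dy": 0, "dz": 2, "twist": 0, "fingers": 1},
    {"dx": 0, "dy": 0, "dz": 3, "twist": 0, "fingers": 1},
    {"dx": 0, "dy": 0, "dz": 4, "twist": 0, "fingers": 1},
    {"dx": 0, "dy": 0, "dz": 4, "twist": 0, "fingers": 1}
  ]
}}

```text
clock: 29.75
eef_pos: [0.6144, -0.0974, 0.0286]
tool_rot: [0.596, 0.803, 0.0, 0.001]
ft_force: [0.9, -0.4, -0.1]
grip_width: 0.0349
grasp_force: 60.3
```

>>> {"api": "carry_out", "payload": {
  "plan": [
    {"dx": 0, "dy": 0, "dz": 0.5, "twist": 0, "fingers": 1},
    {"dx": 0, "dy": 0, "dz": 1, "twist": 0, "fingers": 1},
    {"dx": 0, "dy": 0, "dz": 1, "twist": 0, "fingers": 1},
    {"dx": 0, "dy": 0, "dz": 1, "twist": 0, "fingers": 1},
    {"dx": 0, "dy": 0, "dz": 1, "twist": 0, "fingers": 1}
  ]
}}

```text
clock: 30.17
eef_pos: [0.6144, -0.0974, 0.0285]
tool_rot: [0.596, 0.803, 0.0, 0.001]
ft_force: [-2.1, -0.5, 5.7]
grip_width: 0.0346
grasp_force: 61.1
```

Contact made. Release, raise, and back off to look.

>>> {"api": "carry_out", "payload": {
  "plan": [
    {"dx": 0, "dy": 0, "dz": 0, "twist": 0, "fingers": 0.2},
    {"dx": 0, "dy": 0, "dz": 0, "twist": 0, "fingers": -0.3},
    {"dx": 0, "dy": 0, "dz": 0, "twist": 0, "fingers": -1},
    {"dx": 0, "dy": 0, "dz": 0, "twist": 0, "fingers": -1},
    {"dx": 0, "dy": 0, "dz": 0, "twist": 0, "fingers": -1}
  ]
}}

```text
clock: 30.58
eef_pos: [0.6138, -0.0973, 0.0266]
tool_rot: [0.596, 0.803, -0.0, -0.0]
ft_force: [0.3, 0.6, 0.5]
grip_width: 0.081
grasp_force: 0.0
```

>>> {"api": "carry_out", "payload": {
  "plan": [
    {"dx": 0, "dy": 0, "dz": 0, "twist": 0, "fingers": -1},
    {"dx": 0, "dy": 0, "dz": -20, "twist": 0, "fingers": -1},
    {"dx": 0, "dy": 0, "dz": -50, "twist": 0, "fingers": -1},
    {"dx": 0, "dy": 0, "dz": -80, "twist": 0, "fingers": -1},
    {"dx": 0, "dy": 0, "dz": -120, "twist": 0, "fingers": -1}
  ]
}}

```text
clock: 31.0
eef_pos: [0.612, -0.097, 0.1454]
tool_rot: [0.596, 0.803, -0.001, -0.002]
ft_force: [0.7, 0.5, -1.0]
grip_width: 0.0855
grasp_force: 0.0
```

>>> {"api": "carry_out", "payload": {
  "plan": [
    {"dx": 0, "dy": -35, "dz": 0, "twist": 0, "fingers": -1},
    {"dx": -10, "dy": -70, "dz": 0, "twist": 0, "fingers": -1},
    {"dx": -25, "dy": -105, "dz": 0, "twist": 0, "fingers": -1},
    {"dx": -45, "dy": -135, "dz": 0, "twist": 0, "fingers": -1},
    {"dx": -60, "dy": -160, "dz": 0, "twist": 0, "fingers": -1}
  ]
}}

```text
clock: 31.42
eef_pos: [0.4761, -0.202, 0.147]
tool_rot: [0.596, 0.803, -0.0, 0.0]
ft_force: [1.1, -0.4, 0.1]
grip_width: 0.0855
grasp_force: 0.0
```

>>> {"api": "carry_out", "payload": {
  "plan": [
    {"dx": -30, "dy": 0, "dz": 0, "twist": 0, "fingers": -1},
    {"dx": -60, "dy": 0, "dz": 0, "twist": 0, "fingers": -1},
    {"dx": -90, "dy": 0, "dz": 0, "twist": 0, "fingers": -1},
    {"dx": -100, "dy": 0, "dz": 0, "twist": 0, "fingers": -1},
    {"dx": -100, "dy": 0, "dz": 0, "twist": 0, "fingers": -1}
  ]
}}

```text
clock: 31.83
eef_pos: [0.5072, -0.2991, 0.1464]
tool_rot: [0.598, 0.802, -0.0, 0.0]
ft_force: [0.1, 0.9, 0.1]
grip_width: 0.0851
grasp_force: 0.0
```

```bash
python3 - <<'E'
from m import *
print(pose()); c=snap('top'); s=snap('side')
a=cv2.resize(c['image'][110:240,200:390],(585,400),interpolation=2)
b=cv2.resize(s['image'][180:310,200:310],(215,254),interpolation=2); b=np.vstack([b,np.zeros((146,215,3),np.uint8)])
cv2.imwrite('pics/f.png',np.hstack([a,b])[:,:,::-1])
E
```

```text
[ 507.2 -299.1  146.4   16.6]
```

View pics/f.png

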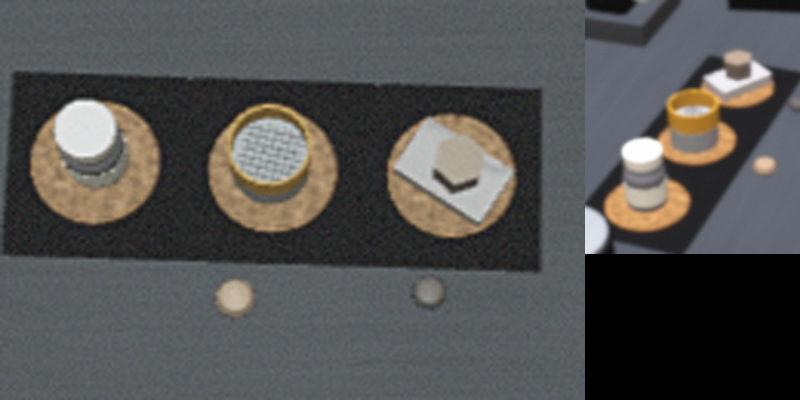

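The final view shows the jar on the left pad (85,130), the sieve level in the pan (270,150), and the hex (459,158) on the slab. One numeric check of the hex centre before handing in.

```bash
python3 - <<'E'
from m import *
c=snap('top')
print('hex',ray(c,349.1-.4,161.3-.4,.051)*1000,'slab',ray(c,200+454/3.079-.4,110+170/3.077-.4,.025)*1000)
g=cv2.resize(c['image'][135:185,265:310],None,fx=4,fy=4); h=cv2.cvtColor(g,cv2.COLOR_RGB2HSV)
m=((h[...,1]>140)).astype(np.uint8); cs,_=cv2.findContours(m,0,1); q=max(cs,key=cv2.contourArea).reshape(-1,2)
W=np.array([ray(c,a,b,.064)[:2] for a,b in (q+.5)/4-.5+[265,135]])*1000
print('sieve',fitcirc(W,32,np.array(c['eye'])[:2]*1000))
E
```

```text
hex [613.47459917 -97.84777386  51.        ] slab [612.09566171 -95.97692581  25.        ]
sieve [602.76780331  59.864941     9.35492376]
```

```bash
python3 -c "
from h import *
print(job_done())"
```

```text
the job is handed in; nothing more can be done
None
```

I handed in the finished line: jar on the barrel-end pad, pan with the sieve level in it on the middle pad, and slab with the hex on top on the tray-end pad. By camera the jar and hex are about 3 mm or less off centre and the slab about 1–2 mm; my last numeric check of the sieve failed, so I judged its seating by eye in both views.

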